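# Pry open the brass casket

## Task

The lid of the polished brass casket in the sloped cradle has no handle: pick up the wooden-handled pry blade, slip its steel tip into the notch under the lid's front edge and lever the lid up, then swing it open with the blade at least square to the box. Work by feel, without ramming the brass, and touch the casket and its cradle with nothing but the blade. Then set the blade down, without dropping it, flat in the empty compartment of the tool tray, and leave everything else where it is.

Things in the scene. Friction and masses are not known exactly. Their poses are not given: they have to be found in the camera images.
- stand: Dark wooden sloped cradle, fixed, with a brass casket in it; origin on the table under its centre, z up. Its -x side is the low front, where the lid's pry notch is; it faces the robot, give or take 15 degrees. Footprint 130 x 160 mm, about 190 mm high with the lid shut. The casket sits d = 0 to 10 mm out of the cradle: d varies, is NOT REPORTED and must be found by touch or sight.
- seat (a point): Middle of the cradle's sloped board, 105 mm above the stand's origin. x points up the slope (32 degrees above level, away from the robot), y across it, z square out of it. In this frame the casket spans x -50..+50, y -60..+60, z d..46+d mm; the flush lid on it z 46+d..54+d mm (plain near its edges, 5 mm ornament in the middle). The casket holds at its d against 60 N.
- notch_low (a point): Where the middle of the pry notch's mouth would be at d = 0; the real one is d further along z. Axes as seat's. The notch is 34 mm wide (y), 6 mm high (z -3..+3, the lid's underside above it) and goes 16 mm through the front wall into the hollow casket, clear for 75 mm more; a dark bar on the lid's front edge marks it. A 2.5 mm blade enters only within about 12 degrees of the slope.
- hinge_low (a point): Where the middle of the lid's hinge line (along y) would be at d = 0; the real one is d further along z. Axes as seat's. The lid reaches 100 mm from the hinge to its front edge and is 8 mm thick, its underside level with the hinge line.
- lid (a joint): Opening angle of the brass lid, 0 shut to 1.9 rad; 1.57 is square to the box. Its hinge is stiff (0.18 N m plus the weight of the 0.22 kg lid, together some 3 to 4 N at the front edge) and the lid stays where it is left.
- blade: Pry blade, loose, about 90 g: light wooden handle 90 mm long (its own x), 18 wide (y), 24 tall (z), origin at the centre of the handle's underside; a flat steel blade 20 mm wide (y) and 2.5 mm thick (z) runs on from the handle's +x end (x = 45 mm) to x = 105 mm at mid-height, z = 10.75 to 13.25 mm. It lies on its handle, blade level. It balances a little ahead of the handle's middle.
- blade_tip (a point): Middle of the blade's tip edge, at (105, 0, 12) mm in the blade's frame, axes as the blade's.
- tray: Flat aluminium tool tray, fixed, 190 x 160 mm (its x, y), 15 mm high outside, walls 5 mm, floor 5 mm thick; origin on its underside, 50 mm from its centre towards +x (its far end). Three compartments along its x, each 180 x 46 mm, centred on y = -52, 0 and +52 mm, with walls between them 13.5 mm above the underside. The +y compartment is empty; the other two hold a file and a wire brush.
- tray_slot (a point): Centre of the floor of the empty (+y) compartment, 5 mm above the tray's underside, axes as the tray's.
- file: Flat file, 150 mm long, 20 mm wide, up to 12 mm tall, in the tray; leave alone. Origin at its underside.
- wirebrush: Wire brush with wooden back, 150 x 24 x 17 mm, in the tray; leave alone. Origin at its underside.
- bell: Brass hand bell, 104 mm tall, 68 mm across; leave alone. Origin at its underside.
- lamp: Brass lamp stand, 140 mm tall, 72 mm across; leave alone. Origin at its underside.
- pot: Small aluminium pot, 75 mm tall, 90 mm across; leave alone. Origin at its underside.
- tin: Jar of polish, 60 mm tall, 60 mm across; leave alone. Origin at its underside.
- arch: Brass arch ornament on a 50 x 110 mm base, 130 mm tall; leave alone. Origin at its underside.
- corkblock: Cork sanding block 70 x 45 x 30 mm; leave alone. Origin at its underside.
Things that resemble listed ones, but are neither listed nor needed, are in the scene too. Leave any pink or purple look-alike of the stand alone. What is shaped like the blade but turquoise is not meant.

How it is judged:
On the way, in this order (a step that is already met when the one before it is completed fails the run):
1. the lid is levered ajar (more than 0.08 rad) with the blade's tip in under it, at least 6 mm past the casket's front face (value of joint lid above 0.08 rad and x of blade_tip in the frame of seat above -0.044 m and y of blade_tip in the frame of seat between -0.03 and 0.03 m and contact force between blade and stand above 0.3 N), for 0.05 s.
2. the lid is swung open past 1.45 rad (value of joint lid above 1.45 rad), for 0.1 s.
At the end, for the whole second after the job is handed in: The lid stands open past 1.45 rad, at rest; the blade lies at rest flat (upright within 0.06 rad, handle on the floor within 4 mm) wholly inside the empty +y compartment of the tray, either way round, its handle within 16 mm of the compartment's middle line (value of joint lid above 1.45 rad and velocity of joint lid between -0.05 and 0.05 rad/s and y of blade in the frame of tray_slot between -0.016 and 0.016 m and x of blade in the frame of tray_slot between -0.05 and 0.05 m and x of blade_tip in the frame of tray_slot between -0.092 and 0.092 m and z of blade in the frame of tray_slot between -0.004 and 0.004 m and angle between blade's own z axis and vertical below 0.06 rad and linear speed of blade below 0.02 m/s); the robot touches nothing.
It fails at once if the robot itself touches the casket or its cradle (contact force between any of the fingers, the arm and stand above 1.5 N).
It fails at once if the blade is rammed against the casket or cradle (over 60 N) (contact force between blade and stand above 60 N).
It fails at once if the blade is dropped (falls free faster than 0.6 m/s) (linear speed of blade above 0.6 m/s and contact force between the fingers and blade below 0.1 N).
It fails at once if a bystander is moved more than 25 mm or tipped (distance of any of bell, lamp, pot, tin, arch, corkblock, file, wirebrush from where it was at the start of the episode above 0.025 m or angle between any of bell, lamp, pot, tin, arch, corkblock, file, wirebrush's own z axis and vertical above 0.5 rad).
It also fails if it takes over 67 s, if anything falls off the work surface, if the arm or the gripper's body presses on something with over 40 N, if the wrist force passes 120 N, or if a joint passes its speed limit or range.

## Robot

A 6-joint arm with a two-finger parallel gripper is mounted at the origin on the work surface. World frame = base frame: x ahead of the robot, y to its left, z up, the work surface at z = 0. Lengths are in m, angles in rad, forces in N, time in s.
With the tool pointing down it reaches from about 0.35 to 0.85 m from the base axis. Payload 8.1 kg.
Tool frame: the origin (TCP) lies midway between the tips of the shut fingers; the grasp point (between the pads) lies env.tcp_to_grasp behind it (env.tcp_to_grasp is the distance from the TCP to the grasp point, in m); z points along the fingers, y is the direction in which the jaws open and shut (so a half turn about z gives the same grasp; the last joint's range is limited). The gripper opens to 93 mm and grips with 3 to 60 N. Pads are 15 mm wide; open, the fingers measure 128 mm over their backs; the gripper's body (75 mm by 188 mm) begins 65 mm behind the grasp point.
Start: joints at [-1.332, 0.13, 1.488, -0, 1.523, -0.085], TCP at [0.191, -0.569, 0.219] pointing down, gripper open.
Joint ranges: [-2.96, 2.96], [-0.89, 2.26], [0.02, 2.5], [-1.34, 4.48], [0, 2.73], [-2.66, 2.66]. Speed limits (rad/s): [2.39, 2.39, 2.79, 3.14, 3.14, 3.14].

## Interface

Orientations are given as a unit quaternion [w, x, y, z].
In Python, from station import env, snapshot, spotter gives the robot as it stands.
- The arm moves only by the tool servo_tool, never from a script. Its argument "increments" is a list of rows, each an object of numbers: "rx", "ry", "rz": the turn, a rotation vector about the tool's x, y, z in rad; "tx", "ty", "tz": the shift along the tool's x, y, z in m; "fingers": the finger opening in m, from 0 to 0.093. In form: [{"rx": .., "ry": .., "rz": .., "tx": .., "ty": .., "tz": .., "fingers": ..}, ...]. A call has 1 to 20 rows; each row shifts and turns the commanded pose from where the row before left it, along the tool's axes as they then stand; what a row does not reach is not made up. A row lasts 1/8 s, in which the tool goes at most 62.5 mm and 10.7 degrees, less where a joint would pass 70% of its speed; a pose out of reach is approached as far as the arm can. A call is refused whole if a number of a shift passes 0.0625 or a number of a turn 0.188, either way. A call with a gripper value outside its range is refused whole. The fingers move at their own pace and stop on an object; the grip force is fixed at half the most. Time passes only in rows, so rows that do not move let the fingers close. It gives the time, the measured TCP pose, the force and the opening at its end, in the units of the state.
- env.read_state(): the state, without advancing time (a new reading comes with each control period).
- snapshot(name): name is "side" or "top"; returns a dict with "frame" (420x560x3 uint8, red, green, blue), "mtx" (3x3 intrinsics, pixels), "origin" and "attitude" of the camera in the world. Camera axes: x right, y up, looking along -z (the intrinsics and any distortion apply to the point x, -y, -z); pixel columns grow to the right and rows downward; lengths in m; the calibration is good to about 2 mm. A picture is of the moment at which its call begins. There is no depth.
- env.finish_job(): hands the job in, once; it reports no verdict.
Trained networks look in a picture, given as the dict that the camera call returned (one of the last four; its "shot" number tells which), for a name from the list of things; names that differ only in an ending like _2 or _b are one class to them, and where a whole thing is asked for, a point or a joint stands for the part that bears it (a point fixed in the world has none). Each returns a list of dicts, best first, with "p" (0 to 1); they miss things now and then, are a little off and sometimes report something else, mostly with a low value. They report only what shows in the picture. A call takes as long as a camera call. They do not tell look-alikes from the thing itself.
- spotter.recognise(picture, label): "extent" ([left, top, right, bottom] in pixels, round what is visible of it).
- spotter.tip_of(picture, label): "pixel" ([row, column] in pixels: a listed point, or the origin of a listed thing).
The state is a dict: "time": time; "q": joint angles; "joint_vel": joint speeds; "joint_efforts": joint torques, N m; "position": TCP position; "orientation": TCP orientation; "wrist_force": force on the tool from outside, world axes, zero at the start; "torque": the same for the moment, N m; "width": finger opening in m.
Only numpy, scipy, OpenCV 4.12 (cv2) and the standard library are available. Lean on these libraries where they do the work, as an engineer would, in place of code of your own. Each camera call takes 0.05 s, during which the arm holds its last target. There are 200 camera calls.

## Working session

There is one attempt and no reset: what is moved stays moved. The work goes in short steps, Python scripts to look and compute and a tool call to move; the robot and the scene stay as the last step left them, time stands still between calls to the robot, and variables do not carry over. Pictures are saved under pics/ and viewed, about 8 in all and at most 12, crops included, and the job is handed in when it is done.

Besides the shell and the picture viewer there is one more tool, called as a command line: name --argument value ..., lists and objects as JSON in quotes. servo_tool: Moves the arm, as the interface text tells. Its arguments: {"type":"object","properties":{"increments":{"type":"array","items":{"type":"object","properties":{"rx":{"type":"number"},"ry":{"type":"number"},"rz":{"type":"number"},"tx":{"type":"number"},"ty":{"type":"number"},"tz":{"type":"number"},"fingers":{"type":"number"}}}}},"required":["increments"]}

```bash
ls; mkdir -p pics
cat > h.py <<'E'
import numpy as np, cv2
from scipy.spatial.transform import Rotation as R
from station import env, snapshot, spotter
def rot(a):
    a=np.array(a,float)
    return a if a.shape==(3,3) else R.from_quat(a,scalar_first=True).as_matrix()
def proj(s,P):
    p=(np.atleast_2d(P)-s['origin'])@rot(s['attitude']); p=p*[1,-1,-1]
    u=p@np.array(s['mtx']).T; return u[:,:2]/u[:,2:]
def ray(s,uv):
    d=np.linalg.inv(s['mtx'])@[uv[0],uv[1],1.]; d=rot(s['attitude'])@(d*[1,-1,-1])
    return np.array(s['origin'],float),d/np.linalg.norm(d)
def onz(s,uv,z):
    o,d=ray(s,uv); return o+d*(z-o[2])/d[2]
def tri(s1,a,s2,b):
    o1,d1=ray(s1,a);o2,d2=ray(s2,b)
    t=np.linalg.lstsq(np.c_[d1,-d2],o2-o1,rcond=None)[0]
    p,q=o1+t[0]*d1,o2+t[1]*d2
    return (p+q)/2,np.linalg.norm(p-q)
E
python3 - <<'E'
from h import *
np.set_printoptions(precision=4,suppress=True)
S={n:snapshot(n) for n in('side','top')}
for n,s in S.items():
    cv2.imwrite(f'pics/{n}0.png',s['frame'][...,::-1]); print(n,[k for k in s],s['mtx'],s['origin'],s['attitude'])
    for l in('stand','blade','tray'): print(l,[(np.round(d['extent']),round(d['p'],2)) for d in spotter.recognise(s,l)][:4])
    for l in('seat','notch_low','hinge_low','blade','blade_tip','tray','tray_slot'): print(l,[(np.round(d['pixel'],1),round(d['p'],2)) for d in spotter.tip_of(s,l)][:4])
print(env.tcp_to_grasp,env.read_state())
E
```

```text
pics
side ['frame', 'mtx', 'origin', 'attitude', 'shot'] [[513.6252   0.     275.4288]
 [  0.     513.6252 212.1072]
 [  0.       0.       1.    ]] [-0.1888  0.6945  1.0334] [-0.3393 -0.1403  0.3725  0.8523]
stand [(array([401., 181., 441., 217.]), 0.71), (array([228., 124., 299., 197.]), 0.63), (array([215., 247., 302., 348.]), 0.63)]
blade [(array([234., 238., 288., 254.]), 0.73), (array([213., 392., 282., 420.]), 0.7)]
tray []
seat [(array([153.1, 258.4]), 0.95)]
notch_low [(array([162.1, 274.9]), 0.73), (array([224.4, 421.9]), 0.72), (array([302.4, 275.3]), 0.61), (array([253.1, 272.2]), 0.37)]
hinge_low [(array([130.2, 262.5]), 0.72), (array([188.2, 408.3]), 0.7), (array([258.8, 254.4]), 0.57)]
blade [(array([403. , 262.1]), 0.88), (array([254.7, 271.9]), 0.54), (array([329.3, 137.7]), 0.47)]
blade_tip [(array([411.9, 213.3]), 0.79), (array([244.3, 235.7]), 0.74), (array([303. ,  82.3]), 0.66)]
tray [(array([244.2, 161. ]), 0.8)]
tray_slot [(array([263.3, 156.9]), 0.98), (array([151.5, 260.3]), 0.5), (array([336.2, 176. ]), 0.24)]
top ['frame', 'mtx', 'origin', 'attitude', 'shot
[... 760 characters left out ...]
85), (array([221.6, 156.4]), 0.7)]
blade_tip [(array([297. , 131.3]), 0.61), (array([150.7, 231.6]), 0.39)]
tray [(array([137.2, 214.3]), 0.8), (array([223.7, 157.1]), 0.38)]
tray_slot [(array([155., 200.]), 0.97)]
0.0188 {'time': 1.1, 'q': array([-1.3324,  0.1304,  1.4882, -0.    ,  1.523 , -0.0854]), 'joint_vel': array([ 0.0004,  0.0009,  0.0019,  0.0001, -0.0017,  0.0006]), 'joint_efforts': array([  0.0002, -55.9762, -49.2062,   0.0767,   0.0226,   0.    ]), 'position': array([ 0.1909, -0.5688,  0.2186]), 'orientation': array([-0.    ,  0.9869,  0.1612, -0.    ]), 'wrist_force': array([ 0.2262, -0.4816,  0.6124]), 'torque': array([ 0.0153,  0.0174, -0.0248]), 'width': 0.09310382141651137}
```

```bash
python3 -c "
import cv2,numpy as np
a=cv2.imread('pics/side0.png');b=cv2.imread('pics/top0.png');cv2.imwrite('pics/both.png',cv2.resize(np.vstack([a,b]),None,fx=.71,fy=.71)) "
```

```text
(no output)
```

View pics/side0.png

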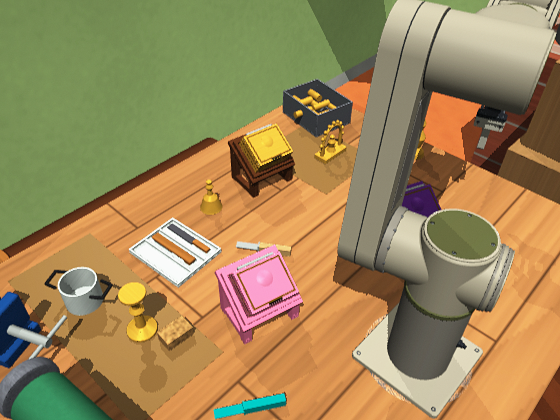

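View pics/top0.png

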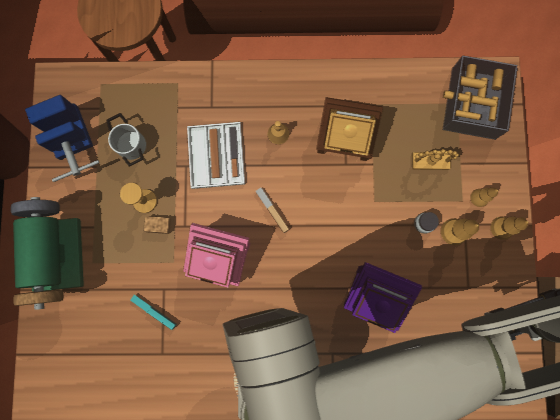

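The side view shows the brass/dark-wood stand at (263,155), the wooden blade at (264,247) and the tray at (176,250). In the top view they are at (350,128), (272,210) and (216,155).
Possible mix-ups, in top-view pixels:
- **Stand:** brass (350,128), pink (215,255), purple (383,297). I choose the brass one.
- **Blade:** wooden (272,210), turquoise (155,311). I choose the wooden one.

Next is a close crop to check both choices and pick corners.

Run:
```python
import cv2,numpy as np
a=cv2.imread('pics/side0.png');b=cv2.imread('pics/top0.png')
def c(i,x,y,w,h,f): 
    o=cv2.resize(i[y:y+h,x:x+w],None,fx=f,fy=f,interpolation=cv2.INTER_CUBIC)
    for k in range(0,w,10): cv2.putText(o,str(x+k) if k%20==0 else '|',(k*f,8),0,.3,(255,255,255),1)
    for k in range(10,h,10): cv2.putText(o,str(y+k)if k%20==0 else '-',(0,k*f+3),0,.3,(255,255,255),1)
    return o
cv2.imwrite('pics/c1.png',np.hstack([c(a,225,115,80,90,5),c(b,312,90,80,90,5)]))
cv2.imwrite('pics/c2.png',np.vstack([np.hstack([c(a,125,210,100,80,4),c(a,230,225,80,80,4)]),np.hstack([c(b,180,115,100,80,4),c(b,235,175,80,80,4)])])[:, :800])
```

```text
(no output)
```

View pics/c1.png

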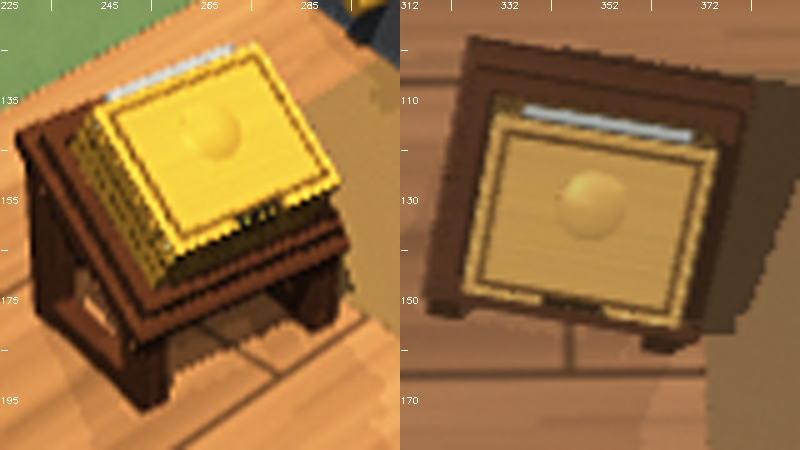

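View pics/c2.png

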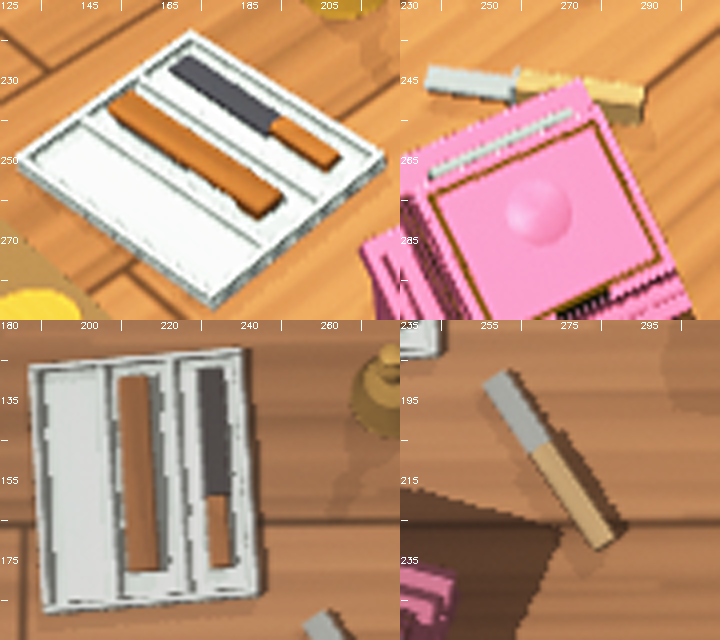

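The crops confirm the choices: brass casket with a dark bar at the front, grey-steel and wood blade, and the tray's left (+y) compartment empty. Now I'll fit the known geometry to the corners.

```bash
cat > fit.py <<'E'
from h import *
from scipy.optimize import least_squares
import pickle
np.set_printoptions(precision=4,suppress=True)
S={n:snapshot(n) for n in('side','top')}
o=.4
lidT=np.array([[330.8,112],[375.2,119.4],[368.2,155.6],[324.2,148.4]])-o
lidS=np.array([[245,136],[276.4,124],[293,152.4],[259.4,165.8]])-o
# order: BL(+x,+y) BR(+x,-y) FR FL
def Rz(a): return R.from_euler('z',a).as_matrix()
RS=R.from_euler('y',-np.deg2rad(32)).as_matrix()
def seat2w(p,P): return np.array([p[0],p[1],.105])+ (np.asarray(P)@RS.T)@Rz(p[2]).T
def fs(p):
    P=np.array([[.05,.06],[.05,-.06],[-.05,-.06],[-.05,.06]]); P=np.c_[P,np.full(4,.054+p[3])]
    W=seat2w(p,P); return np.r_[(proj(S['top'],W)-lidT).ravel(),(proj(S['side'],W)-lidS).ravel()]
r=least_squares(fs,[.6,-.2,0,.005]); print('stand x y yaw d',r.x,'\n',r.fun)
J=np.linalg.inv(r.jac.T@r.jac)**.5 if 0 else np.sqrt(np.diag(np.linalg.inv(r.jac.T@r.jac)));print('sd/px',J)
trT=np.array([[187,126.75],[240.75,122],[245.5,183.75],[191.2,188]])-o
trS=np.array([[172.5,217.5],[221.5,248],[178,286.2],[129.5,250]])-o
# top order: far-left, far-right, near-right, near-left ; side order far-right, near-right, near-left, far-left
trS=trS[[3,0,1,2]]
def ft(p):
    P=np.array([[.095,.08],[.095,-.08],[-.095,-.08],[-.095,.08]])
    W=np.c_[P@Rz(p[2])[:2,:2].T+p[:2],np.full(4,p[3])]
    return np.r_[(proj(S['top'],W)-trT).ravel(),(proj(S['side'],W)-trS).ravel()]
t=least_squares(ft,[.4,.1,0,.015]); print('tray centre x y yaw ztop',t.x,'\n',t.fun)
print('slot',t.x[:2]+Rz(t.x[2])[:2,:2]@[0,.052])
# blade: tipL tipR juncL juncR  (L=+y side) 
blT=np.array([[255.75,191],[263,187.5],[266.75,208],[273,205]])-o
blS=np.array([[236.2,248],[237,242],[258.7,250.7],[258.7,243.8]])-o
def fb(p):
    P=np.array([[.105,.01],[.105,-.01],[.045,.01],[.045,-.01]])
    W=np.c_[P@Rz(p[2])[:2,:2].T+p[:2],np.full(4,p[3])]
    return np.r_[(proj(S['top'],W)-blT).ravel(),(proj(S['side'],W)-blS).ravel()]
b=least_squares(fb,[.3,0,.5,.013]); print('blade x y yaw z',b.x,'\n',b.fun)
hb=seat2w
print('handle end proj',proj(S['top'],[[*(b.x[:2]+Rz(b.x[2])[:2,:2]@[-.045,y]),.024] for y in(.009,-.009)]))
print('notch',seat2w(r.x,[[-.05,0,.043+r.x[3]]]))
E
python3 fit.py
```

```text
stand x y yaw d [ 0.6923 -0.2101 -0.1869 -0.0042] 
 [ 0.6057  0.6923  0.5932  0.8869 -0.5556  0.0135  0.3895 -0.2834 -2.0071
  0.7433 -0.1007 -0.4599 -0.1328 -0.8131  0.4514  0.1081]
sd/px [0.0012 0.0013 0.0151 0.003 ]
tray centre x y yaw ztop [0.6484 0.178  0.0818 0.0054] 
 [ 0.6082  0.1121 -0.5347  0.179  -0.4317 -0.1365  0.2959  0.3634 -0.3992
 -0.1039  0.2032  0.6994 -0.2937  0.7234  0.21   -1.5543]
slot [0.6441 0.2298]
blade x y yaw z [ 0.4543 -0.0086  0.5792  0.0031] 
 [ 0.528   0.4466 -1.0925  0.2752  0.6137  0.1012  0.0124 -0.6041 -0.122
 -0.7648  0.7245  0.0234 -1.1023 -0.4907  0.3326  1.1413]
handle end proj [[284.0709 232.1585]
 [289.2537 228.7296]]
notch [[ 0.6305 -0.1984  0.1114]]
```

```bash
cat > joint.py <<'E'
from fit import *
def assemble(p,ret=0):
    global_off={'top':p[10:12],'side':p[12:14]}
    P=np.array([[.05,.06],[.05,-.06],[-.05,-.06],[-.05,.06]]); W1=seat2w(p[:4],np.c_[P,np.full(4,.054+p[3])])
    P=np.array([[.095,.08],[.095,-.08],[-.095,-.08],[-.095,.08]]);W2=np.c_[P@Rz(p[6])[:2,:2].T+p[4:6],np.full(4,.015)]
    P=np.array([[.105,.01],[.105,-.01],[.045,.01],[.045,-.01]]);W3=np.c_[P@Rz(p[9])[:2,:2].T+p[7:9],np.full(4,.012)]
    e=[]
    for W,T,Sd in((W1,lidT,lidS),(W2,trT,trS),(W3,blT,blS)):
        e+=[(proj(S['top'],W)+p[10:12]-T).ravel(),(proj(S['side'],W)+p[12:14]-Sd).ravel()]
    return np.r_[np.concatenate(e)/.6,p[10:14]/1.0]
j=least_squares(assemble,np.r_[r.x,t.x[:3],b.x[:3],0,0,0,0],x_scale=np.r_[[.01]*10,[1]*4])
sd=np.sqrt(np.diag(np.linalg.inv(j.jac.T@j.jac)))
print('JOINT');
for n,a,c in(('stand',0,4),('tray',4,7),('blade',7,10),('off',10,14)): print(n,j.x[a:c],sd[a:c])
p=j.x
print('res lid',assemble(p)[:16]*.6)
print('slot',p[4:6]+Rz(p[6])[:2,:2]@[0,.052],'notch',seat2w(p,[[-.05,0,.043+p[3]]]))
np.save('p.npy',p)
E
python3 joint.py | sed -n '/JOINT/,$p'
```

```text
JOINT
stand [ 0.6933 -0.2068 -0.1863  0.0051] [0.0024 0.0021 0.009  0.0024]
tray [0.6441 0.1802 0.0817] [0.0023 0.0021 0.0052]
blade [ 0.4512 -0.0056  0.579 ] [0.0024 0.0025 0.0214]
off [ 1.0471 -0.7203  0.2374  1.1423] [0.7031 0.7337 0.7102 0.6225]
res lid [ 0.3609  0.413   0.6249  0.6304 -0.5244 -0.0398  0.1603 -0.3588 -1.9621
  0.7515  0.1443 -0.5063  0.2301 -0.6999  0.6195  0.2899]
slot [0.6399 0.232 ] notch [[ 0.6266 -0.1942  0.1193]]
```

```bash
cat >> h.py <<'E'
def tgt(pos,Rm,st=None,nt=None):
    """print shift in tool axes then turn to reach pose"""
    st=st or env.read_state(); R0=rot(st['orientation'])
    d=R0.T@(np.array(pos)-st['position']); rv=R.from_matrix(R0.T@Rm).as_rotvec()
    print('shift',np.round(d,4),'turn',np.round(rv,4),'|d|',round(np.linalg.norm(d),3)); return d,rv
def toolR(yaw,pitch):
    """tool x heading yaw, nose up by pitch, z down-ish"""
    return R.from_euler('z',yaw).as_matrix()@R.from_euler('y',-pitch).as_matrix()@np.diag([1.,-1,-1])
E
python3 - <<'E'
from h import *
np.set_printoptions(precision=4,suppress=True)
S={n:snapshot(n) for n in('side','top')}
p=np.load('p.npy')
print(tri(S['side'],np.array([275,245])-p[12:14],S['top'],np.array([249,238])-p[10:12]))
print(tri(S['side'],np.array([218,275])-p[12:14],S['top'],np.array([190,224])-p[10:12]))
c,s=np.cos(p[9]),np.sin(p[9])
g=np.array([p[7]+.033*c,p[8]+.033*s]);print('grasp',g)
for a in(-.0375,.0375):
  for b in(-.094,.094): print(g+[a*c-b*s,a*s+b*c])
tgt([*g,.15],toolR(p[9],0))
E
```

```text
(array([0.3831, 0.0695, 0.1372]), np.float64(0.002933181589833699))
(array([0.4191, 0.2261, 0.1326]), np.float64(0.010760169405287987))
grasp [0.4789 0.0125]
[ 0.4989 -0.0867]
[0.396  0.0707]
[ 0.5617 -0.0457]
[0.4588 0.1117]
shift [ 0.4579 -0.4595  0.0686] turn [ 0.     -0.     -0.2552] |d| 0.652
```

servo_tool --increments '[{"tz": -0.06,"fingers": 0.05},{"tx": 0.0383,"ty": -0.0383},{"tx": 0.0383,"ty": -0.0383},{"tx": 0.0383,"ty": -0.0383},{"tx": 0.0383,"ty": -0.0383},{"tx": 0.0383,"ty": -0.0383},{"tx": 0.0383,"ty": -0.0383},{"tx": 0.0383,"ty": -0.0383},{"tx": 0.0383,"ty": -0.0383},{"tx": 0.0383,"ty": -0.0383},{"tx": 0.0383,"ty": -0.0383},{"tx": 0.0383,"ty": -0.0383},{"tx": 0.0383,"ty": -0.0383},{"rz": -0.1276},{"rz": -0.1276},{}]'

```text
invalid input
```

servo_tool --increments '[{"rx": 0,"ry": 0,"rz": 0,"tx": 0,"ty": 0,"tz": -0.06,"fingers": 0.05}]'

```text
time: 1.52
position: [0.1901, -0.5655, 0.2726]
orientation: [-0.006, 0.987, 0.161, -0.0]
wrist_force: [1.7, -0.2, 0.0]
width: 0.0873
```

servo_tool --increments '[{"rx": 0,"ry": 0,"rz": 0,"tx": 0.0383,"ty": -0.0383,"tz": 0,"fingers": 0.05},{"rx": 0,"ry": 0,"rz": 0,"tx": 0.0383,"ty": -0.0383,"tz": 0,"fingers": 0.05},{"rx": 0,"ry": 0,"rz": 0,"tx": 0.0383,"ty": -0.0383,"tz": 0,"fingers": 0.05},{"rx": 0,"ry": 0,"rz": 0,"tx": 0.0383,"ty": -0.0383,"tz": 0,"fingers": 0.05},{"rx": 0,"ry": 0,"rz": 0,"tx": 0.0383,"ty": -0.0383,"tz": 0,"fingers": 0.05},{"rx": 0,"ry": 0,"rz": 0,"tx": 0.0383,"ty": -0.0383,"tz": 0,"fingers": 0.05},{"rx": 0,"ry": 0,"rz": 0,"tx": 0.0383,"ty": -0.0383,"tz": 0,"fingers": 0.05},{"rx": 0,"ry": 0,"rz": 0,"tx": 0.0383,"ty": -0.0383,"tz": 0,"fingers": 0.05},{"rx": 0,"ry": 0,"rz": 0,"tx": 0.0383,"ty": -0.0383,"tz": 0,"fingers": 0.05},{"rx": 0,"ry": 0,"rz": 0,"tx": 0.0383,"ty": -0.0383,"tz": 0,"fingers": 0.05},{"rx": 0,"ry": 0,"rz": 0,"tx": 0.0383,"ty": -0.0383,"tz": 0,"fingers": 0.05},{"rx": 0,"ry": 0,"rz": 0,"tx": 0.0383,"ty": -0.0383,"tz": 0,"fingers": 0.05},{"rx": 0,"ry": 0,"rz": -0.1276,"tx": 0,"ty": 0,"tz": 0,"fingers": 0.05},{"rx": 0,"ry": 0,"rz": -0.1276,"tx": 0,"ty": 0,"tz": 0,"fingers": 0.05},{"rx": 0,"ry": 0,"rz": 0,"tx": 0,"ty": 0,"tz": 0,"fingers": 0.05}]'

```text
time: 3.4
position: [0.4804, 0.0133, 0.2787]
orientation: [0.0, 0.958, 0.285, 0.0]
wrist_force: [0.8, -0.9, 0.2]
width: 0.0502
```

servo_tool --increments '[{"tz": 0.05,"fingers": 0.05},{"tz": 0.05,"fingers": 0.05},{"tz": 0.05,"fingers": 0.05},{"tz": 0.025,"fingers": 0.05},{"tz": 0,"fingers": 0.05},{"tz": 0,"fingers": 0.05}]'

```text
invalid input
```

Run:
```python
from h import *
np.set_printoptions(precision=4,suppress=True)
s=snapshot('side');t=snapshot('top');p=np.load('p.npy');st=env.read_state();print(st['position'],st['wrist_force'])
def c(i,x,y,w,h,f): return cv2.resize(i[y:y+h,x:x+w,::-1],None,fx=f,fy=f,interpolation=cv2.INTER_CUBIC)
a=s['frame'].copy()
print(proj(s,[st['position']])+p[12:14],proj(t,[st['position']])+p[10:12])
cv2.imwrite('pics/g1.png',np.hstack([c(s['frame'],215,170,100,100,4),c(t['frame'],225,160,100,100,4)]))
```

```text
[0.4804 0.013  0.2787] [ 0.346  -0.1262 -0.0548]
[[261.4094 170.3084]] [[268.5157 193.3336]]
```

View pics/g1.png

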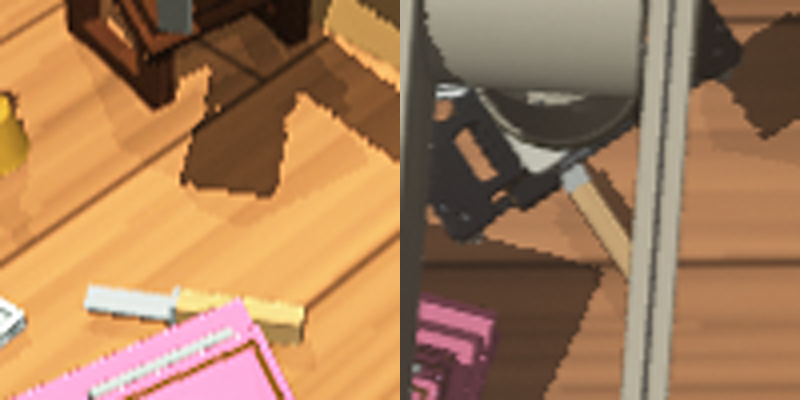

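The move was refused because every field is required, so the view shows the gripper still high. The blade lies unmoved at side (264,247). I'll descend with full rows.

servo_tool --increments '[{"rx": 0,"ry": 0,"rz": 0,"tx": 0,"ty": 0,"tz": 0.05,"fingers": 0.05},{"rx": 0,"ry": 0,"rz": 0,"tx": 0,"ty": 0,"tz": 0.05,"fingers": 0.05},{"rx": 0,"ry": 0,"rz": 0,"tx": 0,"ty": 0,"tz": 0.05,"fingers": 0.05},{"rx": 0,"ry": 0,"rz": 0,"tx": 0,"ty": 0,"tz": 0.05,"fingers": 0.05},{"rx": 0,"ry": 0,"rz": 0,"tx": 0,"ty": 0,"tz": 0.03,"fingers": 0.05},{"rx": 0,"ry": 0,"rz": 0,"tx": 0,"ty": 0,"tz": 0,"fingers": 0.05},{"rx": 0,"ry": 0,"rz": 0,"tx": 0,"ty": 0,"tz": 0,"fingers": 0.05}]'

```text
time: 4.38
position: [0.4814, 0.0129, 0.0502]
orientation: [0.0, 0.959, 0.285, 0.001]
wrist_force: [0.4, 0.4, 0.2]
width: 0.0502
```

Run:
```python
from h import *
np.set_printoptions(precision=4,suppress=True)
s=snapshot('side');p=np.load('p.npy');st=env.read_state();print(st['position'],st['wrist_force'])
def c(i,x,y,w,h,f): return cv2.resize(i[y:y+h,x:x+w,::-1],None,fx=f,fy=f,interpolation=cv2.INTER_CUBIC)
Rm=rot(st['orientation']); pts=np.array([st['position']+Rm@[0,y,0] for y in(-.025,0,.025)])
a=s['frame'].copy(); q=proj(s,pts)+p[12:14]; print(q)
o=c(a,200,190,130,90,6)
for u in q: cv2.circle(o,tuple(int(v) for v in ((u-[200,190]+.5)*6)),3,(0,0,255),-1)
cv2.imwrite('pics/g2.png',o)
```

```text
[0.482  0.0129 0.0507] [-0.0623 -0.9253  0.8946]
[[259.6507 244.0645]
 [261.4826 237.3526]
 [263.2669 230.8148]]
```

View pics/g2.png

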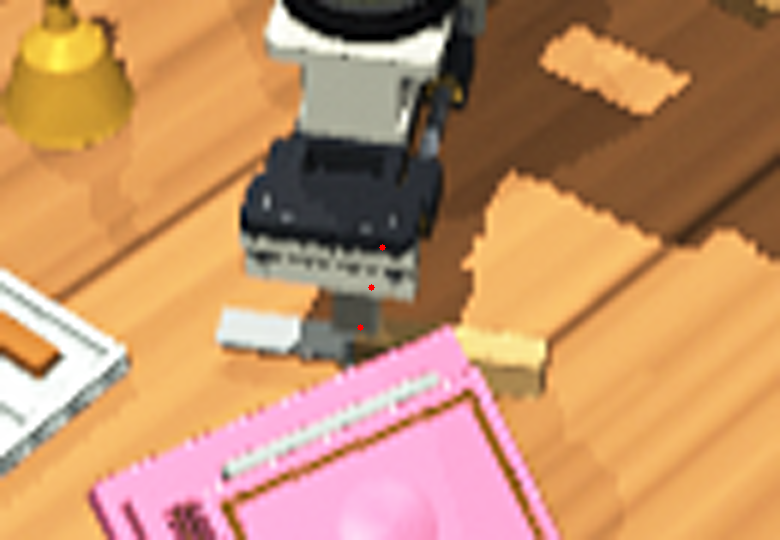

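The view shows the near finger at about (259,246), straddling the handle beside the blade junction as projected, and clear of the pink stand. Descend and grip.

servo_tool --increments '[{"rx": 0,"ry": 0,"rz": 0,"tx": 0,"ty": 0,"tz": 0.02,"fingers": 0.05},{"rx": 0,"ry": 0,"rz": 0,"tx": 0,"ty": 0,"tz": 0.015,"fingers": 0.05},{"rx": 0,"ry": 0,"rz": 0,"tx": 0,"ty": 0,"tz": 0.009,"fingers": 0.05},{"rx": 0,"ry": 0,"rz": 0,"tx": 0,"ty": 0,"tz": 0,"fingers": 0.05},{"rx": 0,"ry": 0,"rz": 0,"tx": 0,"ty": 0,"tz": 0,"fingers": 0.0},{"rx": 0,"ry": 0,"rz": 0,"tx": 0,"ty": 0,"tz": 0,"fingers": 0.0},{"rx": 0,"ry": 0,"rz": 0,"tx": 0,"ty": 0,"tz": 0,"fingers": 0.0},{"rx": 0,"ry": 0,"rz": 0,"tx": 0,"ty": 0,"tz": 0,"fingers": 0.0}]'

```text
time: 5.42
position: [0.4806, 0.0132, 0.0049]
orientation: [0.0, 0.958, 0.285, 0.0]
wrist_force: [0.1, -0.1, 1.9]
width: 0.0175
```

servo_tool --increments '[{"rx": 0,"ry": 0,"rz": 0,"tx": 0,"ty": 0,"tz": -0.02,"fingers": 0.0},{"rx": 0,"ry": 0,"rz": 0,"tx": 0,"ty": 0,"tz": -0.05,"fingers": 0.0},{"rx": 0,"ry": 0,"rz": 0,"tx": 0,"ty": 0,"tz": -0.05,"fingers": 0.0},{"rx": 0,"ry": 0,"rz": 0,"tx": 0,"ty": 0,"tz": -0.05,"fingers": 0.0},{"rx": 0,"ry": 0,"rz": 0,"tx": 0,"ty": 0,"tz": -0.05,"fingers": 0.0},{"rx": 0,"ry": 0,"rz": 0.153,"tx": 0,"ty": 0,"tz": 0,"fingers": 0.0},{"rx": 0,"ry": 0,"rz": 0.153,"tx": 0,"ty": 0,"tz": 0,"fingers": 0.0},{"rx": 0,"ry": 0,"rz": 0.153,"tx": 0,"ty": 0,"tz": 0,"fingers": 0.0},{"rx": 0,"ry": 0,"rz": 0.153,"tx": 0,"ty": 0,"tz": 0,"fingers": 0.0},{"rx": 0,"ry": 0,"rz": 0.153,"tx": 0,"ty": 0,"tz": 0,"fingers": 0.0},{"rx": 0,"ry": 0.14,"rz": 0,"tx": 0,"ty": 0,"tz": 0,"fingers": 0.0},{"rx": 0,"ry": 0.14,"rz": 0,"tx": 0,"ty": 0,"tz": 0,"fingers": 0.0},{"rx": 0,"ry": 0.14,"rz": 0,"tx": 0,"ty": 0,"tz": 0,"fingers": 0.0},{"rx": 0,"ry": 0.1385,"rz": 0,"tx": 0,"ty": 0,"tz": 0,"fingers": 0.0},{"rx": 0,"ry": 0,"rz": 0,"tx": 0,"ty": 0,"tz": 0,"fingers": 0.0}]'

```text
time: 7.3
position: [0.4781, 0.0137, 0.2219]
orientation: [0.025, 0.957, -0.089, 0.273]
wrist_force: [-0.7, 0.9, -0.8]
width: 0.0176
```

```bash
cat >> h.py <<'E'
RS=R.from_euler('y',-np.deg2rad(32)).as_matrix()
p=np.load('p.npy')
RW=R.from_euler('z',p[2]).as_matrix()@RS
SO=np.array([p[0],p[1],.105])
TIP=np.array([.070,0,-.0071])
def tipseat(st=None):
    st=st or env.read_state(); w=st['position']+rot(st['orientation'])@TIP
    return (w-SO)@RW*1e3
def totip(seatmm,phi=0):
    """tool pose with tip at seat point, blade nose-down phi rel. to slope"""
    Rm=toolR(p[2],np.deg2rad(32)-phi); pos=SO+RW@(np.array(seatmm)/1e3)-Rm@TIP
    return tgt(pos,Rm)
E
python3 - <<'E'
from h import *
np.set_printoptions(precision=4,suppress=True)
st=env.read_state();print(st['position'],st['width'],st['wrist_force'],tipseat(st)); totip([-80,0,75])
E
```

```text
[0.4781 0.0137 0.2219] 0.01756379101583161 [-0.7076  0.9382 -0.8192] [-82.0561 176.8301 239.8333]
shift [0.0022 0.1768 0.1649] turn [-0.0005  0.002   0.0013] |d| 0.242
```

servo_tool --increments '[{"rx": 0,"ry": 0,"rz": 0,"tx": 0,"ty": 0.03,"tz": 0.02,"fingers": 0.0},{"rx": 0,"ry": 0,"rz": 0,"tx": 0,"ty": 0.03,"tz": 0.03,"fingers": 0.0},{"rx": 0,"ry": 0,"rz": 0,"tx": 0,"ty": 0.03,"tz": 0.03,"fingers": 0.0},{"rx": 0,"ry": 0,"rz": 0,"tx": 0,"ty": 0.03,"tz": 0.03,"fingers": 0.0},{"rx": 0,"ry": 0,"rz": 0,"tx": 0,"ty": 0.03,"tz": 0.03,"fingers": 0.0},{"rx": 0,"ry": 0,"rz": 0,"tx": 0.002,"ty": 0.0268,"tz": 0.025,"fingers": 0.0},{"rx": 0,"ry": 0,"rz": 0,"tx": 0,"ty": 0,"tz": 0,"fingers": 0.0},{"rx": 0,"ry": 0,"rz": 0,"tx": 0,"ty": 0,"tz": 0,"fingers": 0.0}]'

```text
time: 8.3
position: [0.536, -0.1775, 0.086]
orientation: [0.025, 0.957, -0.09, 0.274]
wrist_force: [0.0, 0.8, -0.2]
width: 0.0181
```

Run:
```python
from h import *
np.set_printoptions(precision=2,suppress=True)
S={n:snapshot(n) for n in('side','top')}
st=env.read_state();print(tipseat(st),st['wrist_force'])
for n,s in S.items(): print(n,[(np.round(d['pixel'],1),round(d['p'],2)) for d in spotter.tip_of(s,'blade_tip')][:4])
s=S['side'];t=S['top'];off=p[12:14]
def W(P): return SO+np.array(P)/1e3@RW.T
def c(i,x,y,w,h,f): return cv2.resize(i[y:y+h,x:x+w,::-1],None,fx=f,fy=f,interpolation=cv2.INTER_CUBIC)
def pic(s,off,x,y):
    o=c(s['frame'],x,y,80,100,5)
    d=p[3]*1e3
    ts=tipseat(st)
    for P in ([-50,-17,46+d],[-50,17,46+d],[-50,60,54+d],[-50,-60,54+d],ts+[0,10,0],ts-[0,10,0],ts+[-60,10,0]):
        u=(proj(s,[W(P)])[0]+off-[x,y]+.5)*5; cv2.circle(o,(int(u[0]),int(u[1])),2,(255,0,255),-1)
    return o
cv2.imwrite('pics/n1.png',np.hstack([pic(s,off,235,120),pic(t,p[10:12],310,100)]))
```

```text
[-75.25   0.29  76.57] [-0.04  0.32 -0.68]
side [(array([413.4, 212.6]), 0.85), (array([163.8, 280.5]), 0.8)]
top [(array([300.1, 127.6]), 0.72), (array([162.9, 344.5]), 0.51)]
```

View pics/n1.png

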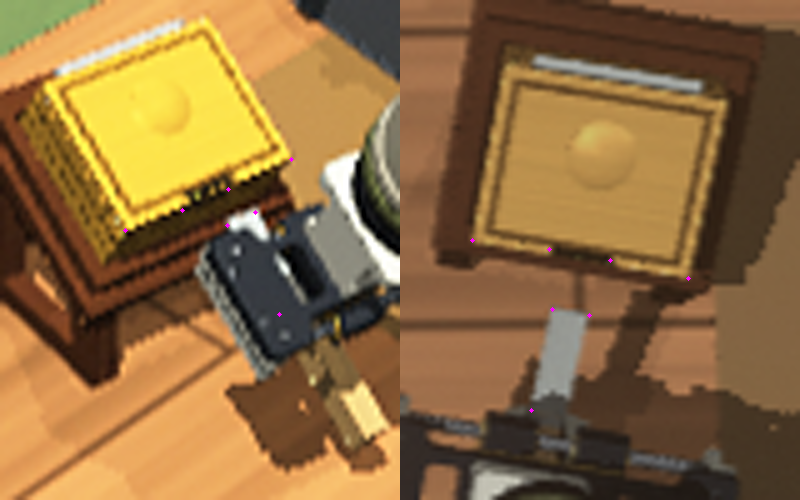

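In the side and top crops the predicted dots fall on the blade tip (top 555–587,313) and on the lid corners and notch bar within a pixel. Next I touch the lid top near its front edge to find d.

servo_tool --increments '[{"rx": 0,"ry": 0,"rz": 0,"tx": 0.017,"ty": 0,"tz": 0.0,"fingers": 0.0},{"rx": 0,"ry": 0,"rz": 0,"tx": 0.017,"ty": 0,"tz": 0.004,"fingers": 0.0},{"rx": 0,"ry": 0,"rz": 0,"tx": 0,"ty": 0,"tz": 0.004,"fingers": 0.0},{"rx": 0,"ry": 0,"rz": 0,"tx": 0,"ty": 0,"tz": 0,"fingers": 0.0},{"rx": 0,"ry": 0,"rz": 0,"tx": 0,"ty": 0,"tz": 0,"fingers": 0.0}]'

```text
time: 9.12
position: [0.567, -0.1827, 0.0963]
orientation: [0.025, 0.957, -0.089, 0.274]
wrist_force: [0.3, 0.3, -1.1]
width: 0.0177
```

```bash
cat > q.py <<'E'
from h import *
np.set_printoptions(precision=2,suppress=True)
st=env.read_state();print('t',round(st['time'],2),'tip',tipseat(st),'F seat',np.array(st['wrist_force'])@RW,'M',np.array(st['torque'])@RW,'w',st['width'])
Rs=RW.T@rot(st['orientation']); print('blade dir seat',Rs[:,0], 'phi',np.arctan2(-Rs[2,0],Rs[0,0]))
E
python3 q.py
```

```text
t 9.12 tip [-43.61   0.26  67.78] F seat [-0.39  0.35 -1.04] M [0.03 0.36 0.  ] w 0.017726184415568228
blade dir seat [ 1.  0. -0.] phi 0.0010393995258514616
```

servo_tool --increments '[{"rx": 0,"ry": 0,"rz": 0,"tx": 0,"ty": 0,"tz": 0.001,"fingers": 0.0},{"rx": 0,"ry": 0,"rz": 0,"tx": 0,"ty": 0,"tz": 0.001,"fingers": 0.0},{"rx": 0,"ry": 0,"rz": 0,"tx": 0,"ty": 0,"tz": 0.001,"fingers": 0.0},{"rx": 0,"ry": 0,"rz": 0,"tx": 0,"ty": 0,"tz": 0.001,"fingers": 0.0}]'

```text
time: 9.62
position: [0.5699, -0.1836, 0.0935]
orientation: [0.026, 0.957, -0.089, 0.274]
wrist_force: [-0.2, 0.7, -0.9]
width: 0.0175
```

```bash
python3 q.py
```

```text
t 9.62 tip [-42.62  -0.1   63.88] F seat [-0.75  0.62 -0.54] M [ 0.03  0.32 -0.01] w 0.01750886971681239
blade dir seat [ 1.  0. -0.] phi 0.0001305097383535505
```

servo_tool --increments '[{"rx": 0,"ry": 0,"rz": 0,"tx": 0,"ty": 0,"tz": 0.001,"fingers": 0.0},{"rx": 0,"ry": 0,"rz": 0,"tx": 0,"ty": 0,"tz": 0.001,"fingers": 0.0},{"rx": 0,"ry": 0,"rz": 0,"tx": 0,"ty": 0,"tz": 0,"fingers": 0.0}]'

```text
time: 10.0
position: [0.5709, -0.1838, 0.0918]
orientation: [0.026, 0.957, -0.089, 0.274]
wrist_force: [-0.6, -0.1, -0.8]
width: 0.0176
```

```bash
python3 q.py
```

```text
t 10.0 tip [-42.64  -0.08  61.87] F seat [-0.86 -0.17 -0.36] M [0.03 0.33 0.01] w 0.01756621134279155
blade dir seat [ 1.  0. -0.] phi 0.00021630352046780177
```

servo_tool --increments '[{"rx": 0,"ry": 0,"rz": 0,"tx": 0,"ty": 0,"tz": 0.001,"fingers": 0.0},{"rx": 0,"ry": 0,"rz": 0,"tx": 0,"ty": 0,"tz": 0.001,"fingers": 0.0},{"rx": 0,"ry": 0,"rz": 0,"tx": 0,"ty": 0,"tz": 0,"fingers": 0.0}]'

```text
time: 10.38
position: [0.572, -0.184, 0.0903]
orientation: [0.026, 0.957, -0.089, 0.274]
wrist_force: [-2.5, 0.2, 0.3]
width: 0.0182
```

```bash
python3 q.py
```

```text
t 10.38 tip [-42.48  -0.09  60.  ] F seat [-1.94 -0.25  1.51] M [-0.02  0.32 -0.05] w 0.01816537730099579
blade dir seat [1. 0. 0.] phi -1.830269723210346e-05
```

servo_tool --increments '[{"rx": 0,"ry": 0,"rz": 0,"tx": 0,"ty": 0,"tz": 0.0005,"fingers": 0.0},{"rx": 0,"ry": 0,"rz": 0,"tx": 0,"ty": 0,"tz": 0,"fingers": 0.0}]'

```text
time: 10.62
position: [0.5722, -0.1841, 0.0899]
orientation: [0.026, 0.957, -0.089, 0.274]
wrist_force: [-3.1, 0.5, 2.3]
width: 0.0177
```

```bash
python3 q.py
```

```text
t 10.62 tip [-42.47  -0.18  59.57] F seat [-1.44 -0.11  3.62] M [-0.05  0.38 -0.02] w 0.017656072748857807
blade dir seat [1. 0. 0.] phi -8.20993714242485e-05
```

Contact came at tip z ≈ 60.3, so the lid top is about 59 (d ≈ 5, matching the vision estimate) and the notch middle is at z ≈ 48.1. Now back out and go down to notch height.

servo_tool --increments '[{"rx": 0,"ry": 0,"rz": 0,"tx": 0,"ty": 0,"tz": -0.003,"fingers": 0.0},{"rx": 0,"ry": 0,"rz": 0,"tx": -0.01,"ty": 0,"tz": -0.001,"fingers": 0.0},{"rx": 0,"ry": 0,"rz": 0,"tx": -0.0095,"ty": 0,"tz": 0,"fingers": 0.0},{"rx": 0,"ry": 0,"rz": 0,"tx": 0,"ty": 0,"tz": 0,"fingers": 0.0},{"rx": 0,"ry": 0,"rz": 0,"tx": 0,"ty": 0,"tz": 0.008,"fingers": 0.0},{"rx": 0,"ry": 0,"rz": 0,"tx": 0,"ty": 0,"tz": 0.0075,"fingers": 0.0},{"rx": 0,"ry": 0,"rz": 0,"tx": 0,"ty": 0,"tz": 0,"fingers": 0.0},{"rx": 0,"ry": 0,"rz": 0,"tx": 0,"ty": 0,"tz": 0,"fingers": 0.0}]'

```text
time: 11.62
position: [0.562, -0.182, 0.0695]
orientation: [0.025, 0.957, -0.089, 0.274]
wrist_force: [1.1, -0.6, -2.0]
width: 0.0178
```

```bash
python3 q.py
python3 - <<'E'
from h import *
np.set_printoptions(precision=2,suppress=True)
S={n:snapshot(n) for n in('side','top')}
def W(P): return SO+np.array(P)/1e3@RW.T
def pic(s,off,x,y):
    i=s['frame']; o=cv2.resize(i[y:y+50,x:x+50,::-1],None,fx=8,fy=8,interpolation=cv2.INTER_CUBIC); ts=tipseat()
    for P in ([-50,-17,51],[-50,17,51],ts+[0,10,0],ts-[0,10,0]):
        u=(proj(s,[W(P)])[0]+off-[x,y]+.5)*8; cv2.circle(o,(int(u[0]),int(u[1])),2,(255,0,255),-1)
    return o
cv2.imwrite('pics/n2.png',np.hstack([pic(S['side'],p[12:14],255,135),pic(S['top'],p[10:12],325,130)]))
E
```

```text
t 11.62 tip [-62.16   0.02  47.74] F seat [-0.01 -0.35 -2.33] M [ 0.08  0.34 -0.04] w 0.017832395924576812
blade dir seat [ 1.  0. -0.] phi 0.0005104859561976961
```

View pics/n2.png

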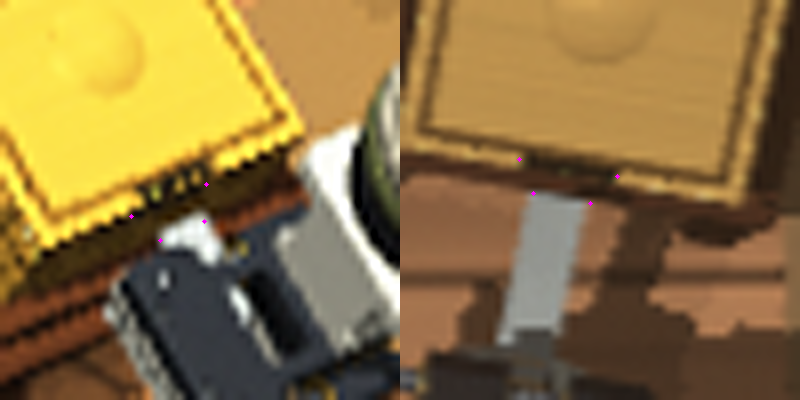

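In the top crop the tip edge (528–588,198) points into the dark bar (522–620,168), within about 2 mm sideways. Side agrees. Enter slowly.

servo_tool --increments '[{"rx": 0,"ry": 0,"rz": 0,"tx": 0.006,"ty": 0.0015,"tz": 0,"fingers": 0.0},{"rx": 0,"ry": 0,"rz": 0,"tx": 0.004,"ty": 0,"tz": -0.0002,"fingers": 0.0},{"rx": 0,"ry": 0,"rz": 0,"tx": 0.002,"ty": 0,"tz": 0,"fingers": 0.0},{"rx": 0,"ry": 0,"rz": 0,"tx": 0.002,"ty": 0,"tz": 0,"fingers": 0.0},{"rx": 0,"ry": 0,"rz": 0,"tx": 0,"ty": 0,"tz": 0,"fingers": 0.0}]'

```text
time: 12.35
position: [0.5734, -0.1858, 0.0774]
orientation: [0.026, 0.957, -0.089, 0.274]
wrist_force: [-0.8, 0.5, -1.2]
width: 0.0174
```

```bash
python3 q.py
```

```text
t 12.35 tip [-47.88  -1.56  48.21] F seat [-1.36  0.36 -0.54] M [ 0.06  0.32 -0.03] w 0.017352569170848358
blade dir seat [1. 0. 0.] phi -0.00010935901849020682
```

servo_tool --increments '[{"rx": 0,"ry": 0,"rz": 0,"tx": 0.002,"ty": 0,"tz": 0,"fingers": 0.0},{"rx": 0,"ry": 0,"rz": 0,"tx": 0.002,"ty": 0,"tz": 0,"fingers": 0.0},{"rx": 0,"ry": 0,"rz": 0,"tx": 0.002,"ty": 0,"tz": 0,"fingers": 0.0},{"rx": 0,"ry": 0,"rz": 0,"tx": 0,"ty": 0,"tz": 0,"fingers": 0.0}]'

```text
time: 12.85
position: [0.5785, -0.1868, 0.0807]
orientation: [0.026, 0.957, -0.089, 0.275]
wrist_force: [-0.4, -0.7, -1.1]
width: 0.0181
```

```bash
python3 q.py
```

```text
t 12.85 tip [-41.73  -1.61  48.26] F seat [-0.75 -0.8  -0.79] M [-0.02  0.32 -0.  ] w 0.018128579603909175
blade dir seat [1. 0. 0.] phi -0.00026944318511845823
```

servo_tool --increments '[{"rx": 0,"ry": 0,"rz": 0,"tx": 0.003,"ty": 0,"tz": 0,"fingers": 0.0},{"rx": 0,"ry": 0,"rz": 0,"tx": 0.003,"ty": 0,"tz": 0,"fingers": 0.0},{"rx": 0,"ry": 0,"rz": 0,"tx": 0.003,"ty": 0,"tz": 0,"fingers": 0.0},{"rx": 0,"ry": 0,"rz": 0,"tx": 0.003,"ty": 0,"tz": 0,"fingers": 0.0},{"rx": 0,"ry": 0,"rz": 0,"tx": 0,"ty": 0,"tz": 0,"fingers": 0.0}]'

```text
time: 13.48
position: [0.5886, -0.1887, 0.0871]
orientation: [0.026, 0.957, -0.089, 0.275]
wrist_force: [-0.2, 0.4, -0.8]
width: 0.0177
```

```bash
python3 q.py
```

```text
t 13.47 tip [-29.58  -1.61  48.3 ] F seat [-0.63  0.34 -0.56] M [0.03 0.32 0.01] w 0.017736906095762197
blade dir seat [1. 0. 0.] phi -0.0004251997528316211
```

servo_tool --increments '[{"rx": 0,"ry": 0,"rz": 0,"tx": 0.004,"ty": 0,"tz": 0,"fingers": 0.0},{"rx": 0,"ry": 0,"rz": 0,"tx": 0.004,"ty": 0,"tz": 0,"fingers": 0.0},{"rx": 0,"ry": 0,"rz": 0,"tx": 0.004,"ty": 0,"tz": 0,"fingers": 0.0},{"rx": 0,"ry": 0,"rz": 0,"tx": 0.004,"ty": 0,"tz": 0,"fingers": 0.0},{"rx": 0,"ry": 0,"rz": 0,"tx": 0.003,"ty": 0,"tz": 0,"fingers": 0.0},{"rx": 0,"ry": 0,"rz": 0,"tx": 0,"ty": 0,"tz": 0,"fingers": 0.0},{"rx": 0,"ry": -0.03,"rz": 0,"tx": 0,"ty": 0,"tz": -0.0011,"fingers": 0.0},{"rx": 0,"ry": -0.03,"rz": 0,"tx": 0,"ty": 0,"tz": -0.0011,"fingers": 0.0},{"rx": 0,"ry": -0.03,"rz": 0,"tx": 0,"ty": 0,"tz": -0.0011,"fingers": 0.0},{"rx": 0,"ry": -0.03,"rz": 0,"tx": 0,"ty": 0,"tz": -0.0011,"fingers": 0.0},{"rx": 0,"ry": 0,"rz": 0,"tx": 0,"ty": 0,"tz": 0,"fingers": 0.0}]'

```text
time: 14.85
position: [0.6025, -0.1913, 0.1011]
orientation: [0.02, 0.972, -0.091, 0.217]
wrist_force: [-0.3, 0.1, -1.9]
width: 0.0176
```

```bash
python3 q.py
cat > hinge.py <<'E'
from h import *
np.set_printoptions(precision=5,suppress=True)
st=env.read_state();Rm=rot(st['orientation'])
h=Rm.T@(SO+RW@[.05,0,.0511]-st['position']);print('hinge tool',h)
for d in(.03,.05): print(d,h-R.from_rotvec([0,-d,0]).as_matrix()@h)
E
python3 hinge.py
```

```text
t 14.85 tip [-9.83 -1.62 44.26] F seat [-1.32  0.03 -1.45] M [0.05 0.26 0.04] w 0.017598544682195825
blade dir seat [ 0.99  0.   -0.12] phi 0.11926325743295282
hinge tool [ 0.12859 -0.00159 -0.02101]
0.03 [-0.00057  0.      -0.00387]
0.05 [-0.00089  0.      -0.00645]
```

No contact yet and the tip is 40 mm deep. Now lever up about the hinge line.

servo_tool --increments '[{"rx": 0,"ry": -0.03,"rz": 0,"tx": -0.0006,"ty": 0,"tz": -0.0039,"fingers": 0.0},{"rx": 0,"ry": -0.03,"rz": 0,"tx": -0.0006,"ty": 0,"tz": -0.0039,"fingers": 0.0},{"rx": 0,"ry": -0.03,"rz": 0,"tx": -0.0006,"ty": 0,"tz": -0.0039,"fingers": 0.0},{"rx": 0,"ry": 0,"rz": 0,"tx": 0,"ty": 0,"tz": 0,"fingers": 0.0}]'

```text
time: 15.35
position: [0.5957, -0.1899, 0.1104]
orientation: [0.016, 0.981, -0.091, 0.173]
wrist_force: [-0.9, 0.1, -0.7]
width: 0.0176
```

```bash
python3 q.py
```

```text
t 15.35 tip [-11.23  -1.43  49.39] F seat [-1.1  -0.04 -0.14] M [ 0.03  0.18 -0.03] w 0.017645690395017018
blade dir seat [ 0.98  0.   -0.21] phi 0.21001855748542073
```

Run:
```python
from h import *
S={n:snapshot(n) for n in('side','top')}
def W(P): return SO+np.array(P)/1e3@RW.T
def pic(s,off,x,y):
    i=s['frame']; o=cv2.resize(i[y:y+75,x:x+65,::-1],None,fx=6,fy=6,interpolation=cv2.INTER_CUBIC); ts=tipseat()
    for P in ([-50,-17,51],[-50,17,51],[-50,60,59],ts+[0,10,0],ts-[0,10,0]):
        u=(proj(s,[W(P)])[0]+off-[x,y]+.5)*6; cv2.circle(o,(int(u[0]),int(u[1])),2,(255,0,255),-1)
    return o
cv2.imwrite('pics/l1.png',np.hstack([pic(S['side'],p[12:14],240,110),pic(S['top'],p[10:12],320,100)]))
```

```text
(no output)
```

View pics/l1.png

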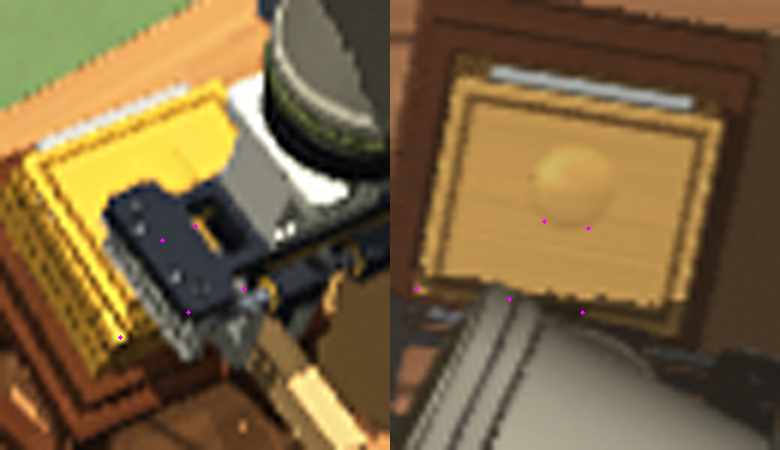

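The top view shows the lid's front edge lifted, with the casket rim visible under it at (683,325): the blade is working. Continue.

servo_tool --increments '[{"rx": 0,"ry": -0.03,"rz": 0,"tx": -0.0006,"ty": 0,"tz": -0.0039,"fingers": 0.0},{"rx": 0,"ry": -0.03,"rz": 0,"tx": -0.0006,"ty": 0,"tz": -0.0039,"fingers": 0.0},{"rx": 0,"ry": -0.03,"rz": 0,"tx": -0.0006,"ty": 0,"tz": -0.0039,"fingers": 0.0},{"rx": 0,"ry": -0.03,"rz": 0,"tx": -0.0006,"ty": 0,"tz": -0.0039,"fingers": 0.0},{"rx": 0,"ry": -0.03,"rz": 0,"tx": -0.0006,"ty": 0,"tz": -0.0039,"fingers": 0.0},{"rx": 0,"ry": -0.03,"rz": 0,"tx": -0.0006,"ty": 0,"tz": -0.0039,"fingers": 0.0},{"rx": 0,"ry": 0,"rz": 0,"tx": 0,"ty": 0,"tz": 0,"fingers": 0.0}]'

```text
time: 16.32
position: [0.5862, -0.1881, 0.1318]
orientation: [0.008, 0.992, -0.092, 0.084]
wrist_force: [-0.3, 0.1, -1.5]
width: 0.018
```

```bash
python3 q.py; python3 hinge.py
```

```text
t 16.32 tip [-10.56  -1.46  60.32] F seat [-1.06 -0.01 -1.06] M [ 0.02  0.13 -0.  ] w 0.01795739522156655
blade dir seat [ 0.92  0.   -0.38] phi 0.38990286820699827
hinge tool [ 0.12952 -0.00144 -0.02159]
0.03 [-0.00059  0.      -0.00389]
0.05 [-0.00092  0.      -0.0065 ]
```

servo_tool --increments '[{"rx": 0,"ry": -0.05,"rz": 0,"tx": -0.0009,"ty": 0,"tz": -0.0065,"fingers": 0.0},{"rx": 0,"ry": -0.05,"rz": 0,"tx": -0.0009,"ty": 0,"tz": -0.0065,"fingers": 0.0},{"rx": 0,"ry": -0.05,"rz": 0,"tx": -0.0009,"ty": 0,"tz": -0.0065,"fingers": 0.0},{"rx": 0,"ry": -0.05,"rz": 0,"tx": -0.0009,"ty": 0,"tz": -0.0065,"fingers": 0.0},{"rx": 0,"ry": -0.05,"rz": 0,"tx": -0.0009,"ty": 0,"tz": -0.0065,"fingers": 0.0}]'

```text
time: 16.95
position: [0.5788, -0.1866, 0.1633]
orientation: [-0.004, 0.995, -0.093, -0.042]
wrist_force: [-1.1, 0.5, -3.4]
width: 0.018
```

```bash
python3 q.py; python3 hinge.py
python3 - <<'E'
from h import *
np.set_printoptions(precision=1,suppress=True)
s=snapshot('side');t=snapshot('top')
cv2.imwrite('pics/tmp_s.png',s['frame'][...,::-1]);cv2.imwrite('pics/tmp_t.png',t['frame'][...,::-1])
# predicted top-view pixels of the lid's front corners against angle
for th in(0,.1,.2,.3,.4,.5,.6):
    P=[]
    for y in(-60,60):
        P.append([50-100*np.cos(th)+8*np.sin(th),y,51+100*np.sin(th)+8*np.cos(th)])
    W=SO+np.array(P)/1e3@RW.T
    print(th,(proj(t,W)+p[10:12]).ravel(),(proj(s,W)+p[12:14]).ravel())
E
```

```text
t 16.95 tip [-7.39 -1.38 74.83] F seat [-2.8   0.25 -2.2 ] M [ 0.12  0.31 -0.04] w 0.017977257312986217
blade dir seat [ 0.8  0.  -0.6] phi 0.6424814967545637
hinge tool [ 0.13017 -0.00136 -0.02249]
0.03 [-0.00062  0.      -0.00391]
0.05 [-0.00096  0.      -0.00653]
0 [367.3 155.2 324.  147.6] [292.8 151.3 259.6 165.7]
0.1 [367.6 155.8 324.  148.2] [293.8 149.5 260.4 163.9]
0.2 [367.9 156.1 324.  148.5] [294.6 147.4 261.1 161.8]
0.3 [368.4 156.  324.1 148.4] [295.2 145.  261.5 159.4]
0.4 [368.9 155.6 324.3 147.9] [295.6 142.4 261.8 156.8]
0.5 [369.5 154.8 324.6 147. ] [295.8 139.6 261.8 154. ]
0.6 [370.2 153.6 324.9 145.7] [295.8 136.6 261.6 150.9]
```

Lift force of about 2.5 N while moving, as the lid's stiffness should give. Continue.

servo_tool --increments '[{"rx": 0,"ry": -0.05,"rz": 0,"tx": -0.0009,"ty": 0,"tz": -0.0065,"fingers": 0.0},{"rx": 0,"ry": -0.05,"rz": 0,"tx": -0.0009,"ty": 0,"tz": -0.0065,"fingers": 0.0},{"rx": 0,"ry": -0.05,"rz": 0,"tx": -0.0009,"ty": 0,"tz": -0.0065,"fingers": 0.0},{"rx": 0,"ry": -0.05,"rz": 0,"tx": -0.0009,"ty": 0,"tz": -0.0065,"fingers": 0.0},{"rx": 0,"ry": -0.05,"rz": 0,"tx": -0.0009,"ty": 0,"tz": -0.0065,"fingers": 0.0},{"rx": 0,"ry": 0,"rz": 0,"tx": 0,"ty": 0,"tz": 0,"fingers": 0.0}]'

```text
time: 17.8
position: [0.5816, -0.1873, 0.1961]
orientation: [-0.015, 0.982, -0.091, -0.163]
wrist_force: [0.2, 0.8, -1.7]
width: 0.0179
```

```bash
python3 q.py; python3 hinge.py
python3 - <<'E'
from h import *
S={n:snapshot(n) for n in('side','top')}
def W(P): return SO+np.array(P)/1e3@RW.T
def lid(th,y): return [50-100*np.cos(th)+8*np.sin(th),y,51+100*np.sin(th)+8*np.cos(th)]
def pic(s,off,x,y):
    i=s['frame']; o=cv2.resize(i[y:y+90,x:x+78,::-1],None,fx=5,fy=5,interpolation=cv2.INTER_CUBIC); ts=tipseat()
    for P,c in ((lid(.5,60),(255,0,0)),(lid(.5,-60),(255,0,0)),(lid(.75,60),(0,0,255)),(lid(.75,-60),(0,0,255)),(ts+[0,10,0],(255,0,255)),(ts-[0,10,0],(255,0,255))):
        u=(proj(s,[W(P)])[0]+off-[x,y]+.5)*5; cv2.circle(o,(int(u[0]),int(u[1])),2,c,-1)
    return o
cv2.imwrite('pics/l2.png',np.hstack([pic(S['side'],p[12:14],235,100),pic(S['top'],p[10:12],315,90)]))
E
```

```text
t 17.8 tip [ 1.77 -1.57 87.53] F seat [-0.82  0.8  -1.48] M [ 0.06 -0.09 -0.07] w 0.017880768604787555
blade dir seat [ 0.63  0.   -0.78] phi 0.8884418543838422
hinge tool [ 0.12869 -0.00153 -0.02156]
0.03 [-0.00059  0.      -0.00387]
0.05 [-0.00092  0.      -0.00646]
```

View pics/l2.png

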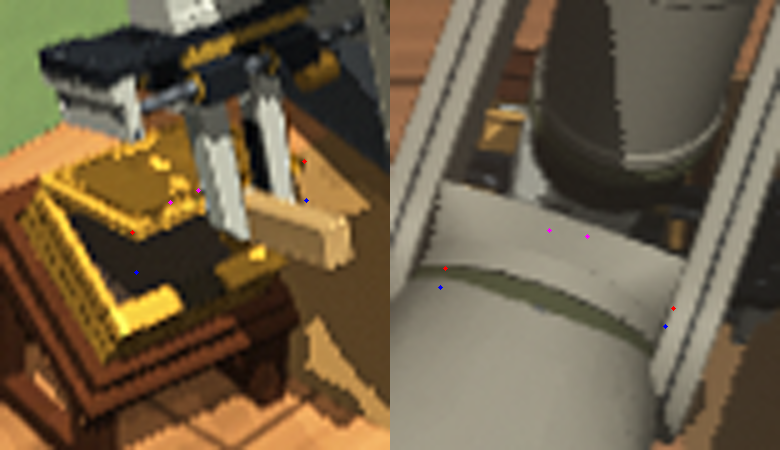

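The side view shows the lid open to about 0.75 rad: its front corner at (135,235) lies on my red 0.75 mark, and the blade is under its edge. Next I withdraw along the blade and tilt it back to the slope direction, so the tip can push the lid square.

servo_tool --increments '[{"rx": 0,"ry": 0,"rz": 0,"tx": -0.01,"ty": 0,"tz": 0.001,"fingers": 0.0},{"rx": 0,"ry": 0,"rz": 0,"tx": -0.01,"ty": 0,"tz": 0,"fingers": 0.0},{"rx": 0,"ry": 0,"rz": 0,"tx": -0.01,"ty": 0,"tz": 0,"fingers": 0.0},{"rx": 0,"ry": 0,"rz": 0,"tx": 0.0047,"ty": 0,"tz": 0.0038,"fingers": 0.0},{"rx": 0,"ry": 0.148,"rz": 0,"tx": 0.0018,"ty": 0,"tz": 0.0102,"fingers": 0.0},{"rx": 0,"ry": 0.148,"rz": 0,"tx": 0.0018,"ty": 0,"tz": 0.0102,"fingers": 0.0},{"rx": 0,"ry": 0.148,"rz": 0,"tx": 0.0018,"ty": 0,"tz": 0.0102,"fingers": 0.0},{"rx": 0,"ry": 0,"rz": 0,"tx": 0,"ty": 0,"tz": 0,"fingers": 0.0}]'

```text
time: 18.9
position: [0.5515, -0.1809, 0.1665]
orientation: [0.004, 0.994, -0.093, 0.053]
wrist_force: [-0.5, -0.5, -1.0]
width: 0.0179
```

```bash
python3 q.py
```

```text
t 18.9 tip [-23.56  -0.92 104.36] F seat [-0.82 -0.62 -0.63] M [0.04 0.17 0.01] w 0.017892732547841194
blade dir seat [ 0.9  -0.   -0.44] phi 0.45238600053632244
```

servo_tool --increments '[{"rx": 0,"ry": 0.148,"rz": 0,"tx": 0.0018,"ty": 0,"tz": 0.0102,"fingers": 0.0},{"rx": 0,"ry": 0.148,"rz": 0,"tx": 0.0018,"ty": 0,"tz": 0.0102,"fingers": 0.0},{"rx": 0,"ry": 0.148,"rz": 0,"tx": 0.0018,"ty": 0,"tz": 0.0102,"fingers": 0.0},{"rx": 0,"ry": 0,"rz": 0,"tx": 0,"ty": 0,"tz": 0,"fingers": 0.0}]'

```text
time: 19.4
position: [0.5657, -0.1835, 0.1381]
orientation: [0.024, 0.959, -0.09, 0.269]
wrist_force: [-0.6, 0.2, -2.8]
width: 0.0178
```

```bash
python3 q.py
python3 - <<'E'
from h import *
np.set_printoptions(precision=4,suppress=True)
# arc of the tip r=84: rows in tool axes at phi~0: tx=dx, tz=-dz
ts=tipseat(); r=80; last=ts[[0,2]]
for th in np.r_[.72:1.73:.1]:
    q=np.array([50-r*np.cos(th),51+r*np.sin(th)]); d=(q-last)/1e3; last=q; print(round(th,2),q,'tx',round(d[0],4),'tz',round(-d[1],4))
E
```

```text
t 19.4 tip [-22.42  -0.83 103.19] F seat [-2.05  0.13 -2.04] M [0.02 0.35 0.03] w 0.017765853014563095
blade dir seat [ 1.   -0.   -0.01] phi 0.010925820860247628
0.72 [-10.1445 103.7508] tx 0.0123 tz -0.0006
0.82 [ -4.5777 109.4917] tx 0.0056 tz -0.0057
0.92 [  1.5344 114.6481] tx 0.0061 tz -0.0052
1.02 [  8.1307 119.1686] tx 0.0066 tz -0.0045
1.12 [ 15.1454 123.008 ] tx 0.007 tz -0.0038
1.22 [ 22.5083 126.1279] tx 0.0074 tz -0.0031
1.32 [ 30.146  128.4972] tx 0.0076 tz -0.0024
1.42 [ 37.982  130.0921] tx 0.0078 tz -0.0016
1.52 [ 45.938  130.8968] tx 0.008 tz -0.0008
1.62 [ 53.9347 130.9032] tx 0.008 tz -0.0
1.72 [ 61.8921 130.1112] tx 0.008 tz 0.0008
```

servo_tool --increments '[{"rx": 0,"ry": 0,"rz": 0,"tx": 0.006,"ty": 0,"tz": -0.0003,"fingers": 0.0},{"rx": 0,"ry": 0,"rz": 0,"tx": 0.006,"ty": 0,"tz": -0.0003,"fingers": 0.0},{"rx": 0,"ry": 0,"rz": 0,"tx": 0.0028,"ty": 0,"tz": -0.0028,"fingers": 0.0},{"rx": 0,"ry": 0,"rz": 0,"tx": 0.0028,"ty": 0,"tz": -0.0028,"fingers": 0.0},{"rx": 0,"ry": 0,"rz": 0,"tx": 0.003,"ty": 0,"tz": -0.0026,"fingers": 0.0},{"rx": 0,"ry": 0,"rz": 0,"tx": 0.003,"ty": 0,"tz": -0.0026,"fingers": 0.0}]'

```text
time: 20.15
position: [0.5822, -0.1874, 0.1642]
orientation: [0.025, 0.957, -0.089, 0.273]
wrist_force: [0.2, -0.7, -4.8]
width: 0.0177
```

```bash
python3 q.py
```

```text
t 20.15 tip [  5.72  -1.49 116.89] F seat [-2.29 -0.67 -4.19] M [ 0.01  0.92 -0.01] w 0.017707509314797122
blade dir seat [ 1.  0. -0.] phi 0.002323732626228989
```

servo_tool --increments '[{"rx": 0,"ry": 0,"rz": 0,"tx": 0.0033,"ty": 0,"tz": -0.0023,"fingers": 0.0},{"rx": 0,"ry": 0,"rz": 0,"tx": 0.0033,"ty": 0,"tz": -0.0023,"fingers": 0.0},{"rx": 0,"ry": 0,"rz": 0,"tx": 0.0035,"ty": 0,"tz": -0.0019,"fingers": 0.0},{"rx": 0,"ry": 0,"rz": 0,"tx": 0.0035,"ty": 0,"tz": -0.0019,"fingers": 0.0},{"rx": 0,"ry": 0,"rz": 0,"tx": 0.0037,"ty": 0,"tz": -0.0015,"fingers": 0.0},{"rx": 0,"ry": 0,"rz": 0,"tx": 0.0037,"ty": 0,"tz": -0.0015,"fingers": 0.0}]'

```text
time: 20.9
position: [0.594, -0.1897, 0.185]
orientation: [0.026, 0.957, -0.089, 0.273]
wrist_force: [0.2, 0.8, -4.9]
width: 0.0178
```

```bash
python3 q.py
```

```text
t 20.9 tip [ 26.93  -1.59 128.19] F seat [-2.52  0.79 -4.18] M [ 0.11  0.99 -0.02] w 0.01781616979566309
blade dir seat [ 1.  0. -0.] phi 0.0021005990580335115
```

Run:
```python
from h import *
S={n:snapshot(n) for n in('side','top')}
def W(P): return SO+np.array(P)/1e3@RW.T
def lid(th,y): return [50-100*np.cos(th)+8*np.sin(th),y,51+100*np.sin(th)+8*np.cos(th)]
def pic(s,off,x,y):
    i=s['frame']; o=cv2.resize(i[y:y+90,x:x+78,::-1],None,fx=5,fy=5,interpolation=cv2.INTER_CUBIC); ts=tipseat()
    for P,c in ((lid(.9,60),(255,0,0)),(lid(.9,-60),(255,0,0)),(lid(1.2,60),(0,0,255)),(lid(1.2,-60),(0,0,255)),(ts+[0,10,0],(255,0,255)),(ts-[0,10,0],(255,0,255)),(ts-[60,0,0],(0,255,0)),(ts-[150,0,0],(0,255,0))):
        u=(proj(s,[W(P)])[0]+off-[x,y]+.5)*5; cv2.circle(o,(int(u[0]),int(u[1])),2,c,-1)
    return o
cv2.imwrite('pics/l3.png',np.hstack([pic(S['side'],p[12:14],230,95),pic(S['top'],p[10:12],312,80)]))
```

```text
(no output)
```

View pics/l3.png

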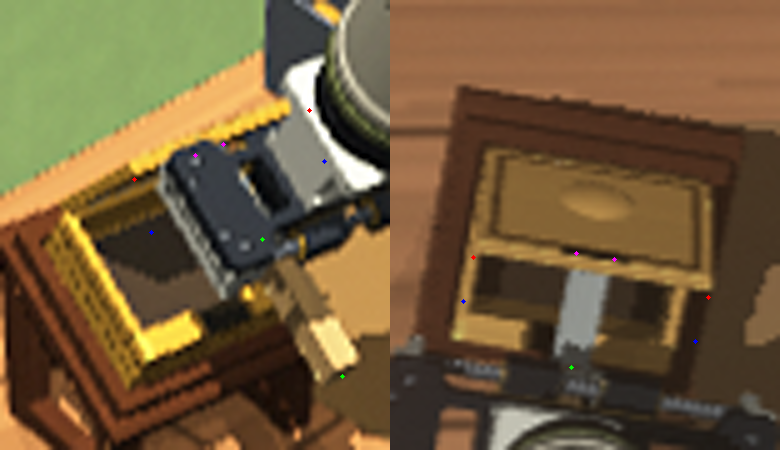

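The view shows the lid at about 1.25 rad, the blade straight (handle end on the predicted dot), and no slip. Push on past square.

servo_tool --increments '[{"rx": 0,"ry": 0,"rz": 0,"tx": 0.004,"ty": 0,"tz": -0.0008,"fingers": 0.0},{"rx": 0,"ry": 0,"rz": 0,"tx": 0.004,"ty": 0,"tz": -0.0006,"fingers": 0.0},{"rx": 0,"ry": 0,"rz": 0,"tx": 0.004,"ty": 0,"tz": -0.0004,"fingers": 0.0},{"rx": 0,"ry": 0,"rz": 0,"tx": 0.004,"ty": 0,"tz": -0.0002,"fingers": 0.0},{"rx": 0,"ry": 0,"rz": 0,"tx": 0.004,"ty": 0,"tz": 0,"fingers": 0.0},{"rx": 0,"ry": 0,"rz": 0,"tx": 0.004,"ty": 0,"tz": 0,"fingers": 0.0},{"rx": 0,"ry": 0,"rz": 0,"tx": 0.004,"ty": 0,"tz": 0,"fingers": 0.0}]'

```text
time: 21.88
position: [0.6164, -0.1939, 0.2014]
orientation: [0.026, 0.957, -0.089, 0.273]
wrist_force: [-3.3, 0.5, -1.5]
width: 0.0179
```

```bash
python3 q.py
```

```text
t 21.88 tip [ 55.01  -1.59 130.03] F seat [-3.65 -0.14  0.46] M [ 0.    0.79 -0.07] w 0.017916753527842735
blade dir seat [ 1.  0. -0.] phi 0.0019987508629450315
```

servo_tool --increments '[{"rx": 0,"ry": 0,"rz": 0,"tx": 0.004,"ty": 0,"tz": 0,"fingers": 0.0},{"rx": 0,"ry": 0,"rz": 0,"tx": 0.003,"ty": 0,"tz": 0,"fingers": 0.0},{"rx": 0,"ry": 0,"rz": 0,"tx": 0,"ty": 0,"tz": 0,"fingers": 0.0},{"rx": 0,"ry": 0,"rz": 0,"tx": -0.01,"ty": 0,"tz": 0,"fingers": 0.0},{"rx": 0,"ry": 0,"rz": 0,"tx": -0.02,"ty": 0,"tz": 0,"fingers": 0.0},{"rx": 0,"ry": 0,"rz": 0,"tx": -0.03,"ty": 0,"tz": 0,"fingers": 0.0},{"rx": 0,"ry": 0,"rz": 0,"tx": -0.03,"ty": 0,"tz": 0,"fingers": 0.0},{"rx": 0,"ry": 0,"rz": 0,"tx": -0.03,"ty": 0,"tz": 0,"fingers": 0.0},{"rx": 0,"ry": 0,"rz": 0,"tx": -0.03,"ty": 0,"tz": 0,"fingers": 0.0},{"rx": 0,"ry": 0,"rz": 0,"tx": 0,"ty": 0,"tz": 0,"fingers": 0.0},{"rx": 0,"ry": 0,"rz": 0,"tx": 0,"ty": 0,"tz": 0,"fingers": 0.0}]'

```text
time: 23.25
position: [0.4979, -0.1721, 0.1274]
orientation: [0.026, 0.957, -0.089, 0.275]
wrist_force: [0.1, 0.2, -0.8]
width: 0.0179
```

Run:
```python
from h import *
np.set_printoptions(precision=4,suppress=True)
st=env.read_state(); print(st['time'],st['position'],tipseat(st),st['wrist_force'])
# lid angle from the top picture: where does the lid's front edge stand
t=snapshot('top'); f=t['frame'];cv2.imwrite('pics/after_t.png',f[...,::-1])
slot=p[4:6]+rot(R.from_euler('z',p[6]).as_matrix())[:2,:2]@[0,.052]; print('slot',slot,'bell',[ (np.round(d['pixel']),d['p']) for d in spotter.tip_of(t,'bell')][:1])
# park pose: on free table; then tray pose
tgt([.50,-.02,.12],toolR(p[6],0))
```

```text
23.25 [ 0.4979 -0.1721  0.1274] [-86.4086  -2.1361 131.3365] [ 0.1084  0.1537 -0.7896]
slot [0.6399 0.232 ] bell [(array([132., 277.]), 0.79)]
shift [-0.0262 -0.1498 -0.0077] turn [ 0.0757 -0.5555 -0.2606] |d| 0.152
```

servo_tool --increments '[{"rx": 0,"ry": 0,"rz": 0,"tx": -0.01,"ty": -0.03,"tz": 0,"fingers": 0.0},{"rx": 0.0189,"ry": -0.1389,"rz": -0.0652,"tx": 0,"ty": 0,"tz": 0,"fingers": 0.0},{"rx": 0.0189,"ry": -0.1389,"rz": -0.0652,"tx": 0,"ty": 0,"tz": 0,"fingers": 0.0},{"rx": 0.0189,"ry": -0.1389,"rz": -0.0652,"tx": 0,"ty": 0,"tz": 0,"fingers": 0.0},{"rx": 0.0189,"ry": -0.1389,"rz": -0.0652,"tx": 0,"ty": 0,"tz": 0,"fingers": 0.0},{"rx": 0,"ry": 0,"rz": 0,"tx": 0,"ty": -0.04,"tz": 0.02,"fingers": 0.0},{"rx": 0,"ry": 0,"rz": 0,"tx": 0,"ty": -0.04,"tz": 0.03,"fingers": 0.0},{"rx": 0,"ry": 0,"rz": 0,"tx": 0,"ty": 0,"tz": 0,"fingers": 0.0},{"rx": 0,"ry": 0,"rz": 0,"tx": 0,"ty": 0,"tz": 0,"fingers": 0.0}]'

```text
time: 24.48
position: [0.4886, -0.0608, 0.0713]
orientation: [-0.0, 0.999, 0.042, -0.001]
wrist_force: [-0.1, -0.3, -0.5]
width: 0.0183
```

Run:
```python
from h import *
np.set_printoptions(precision=4,suppress=True)
st=env.read_state(); print(st['time'],st['position'],st['wrist_force'],st['width']); Rm=rot(st['orientation']);print(Rm[:,2],np.arctan2(Rm[1,0],Rm[0,0]))
tgt([st['position'][0],st['position'][1],.0055],toolR(p[6],0))
```

```text
24.475 [ 0.4886 -0.0608  0.0713] [-0.0662 -0.2858 -0.4979] 0.01834171764276442
[-0.0011  0.0005 -1.    ] 0.08302920086804062
shift [0.0001 0.     0.0658] turn [-0.0006  0.001   0.0013] |d| 0.066
```

servo_tool --increments '[{"rx": 0,"ry": 0,"rz": 0,"tx": 0,"ty": 0,"tz": 0.03,"fingers": 0.0},{"rx": 0,"ry": 0,"rz": 0,"tx": 0,"ty": 0,"tz": 0.02,"fingers": 0.0},{"rx": 0,"ry": 0,"rz": 0,"tx": 0,"ty": 0,"tz": 0.01,"fingers": 0.0},{"rx": 0,"ry": 0,"rz": 0,"tx": 0,"ty": 0,"tz": 0.003,"fingers": 0.0},{"rx": 0,"ry": 0,"rz": 0,"tx": 0,"ty": 0,"tz": 0.002,"fingers": 0.0},{"rx": 0,"ry": 0,"rz": 0,"tx": 0,"ty": 0,"tz": 0.001,"fingers": 0.0},{"rx": 0,"ry": 0,"rz": 0,"tx": 0,"ty": 0,"tz": 0,"fingers": 0.0}]'

```text
time: 25.35
position: [0.4876, -0.0605, 0.005]
orientation: [-0.001, 0.999, 0.041, -0.001]
wrist_force: [0.3, 0.3, -1.1]
width: 0.0176
```

servo_tool --increments '[{"rx": 0,"ry": 0,"rz": 0,"tx": 0,"ty": 0,"tz": 0.0005,"fingers": 0.0},{"rx": 0,"ry": 0,"rz": 0,"tx": 0,"ty": 0,"tz": 0.0005,"fingers": 0.0},{"rx": 0,"ry": 0,"rz": 0,"tx": 0,"ty": 0,"tz": 0,"fingers": 0.0}]'

```text
time: 25.72
position: [0.4877, -0.0605, 0.0049]
orientation: [-0.001, 0.999, 0.041, -0.001]
wrist_force: [-5.4, 0.4, 11.0]
width: 0.0178
```

The handle is on the table. Release, regrip higher, and lift.

servo_tool --increments '[{"rx": 0,"ry": 0,"rz": 0,"tx": 0,"ty": 0,"tz": -0.0009,"fingers": 0.0},{"rx": 0,"ry": 0,"rz": 0,"tx": 0,"ty": 0,"tz": 0,"fingers": 0.03},{"rx": 0,"ry": 0,"rz": 0,"tx": 0,"ty": 0,"tz": 0,"fingers": 0.03},{"rx": 0,"ry": 0,"rz": 0,"tx": -0.007,"ty": 0,"tz": -0.004,"fingers": 0.03},{"rx": 0,"ry": 0,"rz": 0,"tx": -0.006,"ty": 0,"tz": -0.0036,"fingers": 0.03},{"rx": 0,"ry": 0,"rz": 0,"tx": 0,"ty": 0,"tz": 0,"fingers": 0.03},{"rx": 0,"ry": 0,"rz": 0,"tx": 0,"ty": 0,"tz": 0,"fingers": 0.0},{"rx": 0,"ry": 0,"rz": 0,"tx": 0,"ty": 0,"tz": 0,"fingers": 0.0},{"rx": 0,"ry": 0,"rz": 0,"tx": 0,"ty": 0,"tz": 0,"fingers": 0.0}]'

```text
time: 26.85
position: [0.4744, -0.0616, 0.0122]
orientation: [-0.001, 0.999, 0.041, -0.001]
wrist_force: [-0.9, -0.5, 1.0]
width: 0.0177
```

Run:
```python
from h import *
np.set_printoptions(precision=4,suppress=True)
st=env.read_state(); print(st['time'],st['position'],st['wrist_force'],st['width'])
slot=p[4:6]+R.from_euler('z',p[6]).as_matrix()[:2,:2]@[-.008,.052]; print(slot)
tgt([*slot,.2],toolR(p[6],0))
t=snapshot('top')
for th in(1.4,1.5,1.6,1.7,1.8): # lid's outer front edge in the top picture
    P=[[50-100*np.cos(th)+8*np.sin(th),y,51+100*np.sin(th)+8*np.cos(th)] for y in(-60,60)]
    print(th,(proj(t,SO+np.array(P)/1e3@RW.T)+p[10:12]).ravel())
f=t['frame']; g=f[40:160,350].astype(int); print([(40+i,*g[i]) for i in range(20,100,2)])
```

```text
26.85 [ 0.4744 -0.0616  0.0122] [-0.8961 -0.457   0.9861] 0.01774404374507036
[0.6319 0.2314]
shift [ 0.1806 -0.2793 -0.1879] turn [-0.0013  0.0023  0.0004] |d| 0.382
1.4 [377.0728 131.9429 329.5586 123.7923]
1.5 [377.9882 128.1091 330.3014 119.9446]
1.6 [378.8797 124.1517 331.0544 115.9796]
1.7 [379.7362 120.1183 331.8084 111.9452]
1.8 [380.5468 116.0582 332.5541 107.8907]
[(60, np.int64(156), np.int64(106), np.int64(71)), (62, np.int64(162), np.int64(112), np.int64(77)), (64, np.int64(168), np.int64(116), np.int64(79)), (66, np.int64(167), np.int64(115), np.int64(78)), (68, np.int64(173), np.int64(119), np.int64(81)), (70, np.int64(175), np.int64(122), np.int64(82)), (72, np.int64(174), np.int64(121), np.int64(82)), (74, np.int64(179), np.int64(125), np.int64(84)), (76, np.int64(180), np.int64(126), np.int64(84)), (78, np.int64(176), np.int64(122), np.int64(83)), (80, np.int64(154), np.int64(106), np.int64(71)), (82, np.int64(146), np.int64(99), np.int64(67)), (84, np.int64(156), np.int64(108), np.int64(72)), (86, np.int64(157), np.int64(108), np.int64(73)), (88, np.int64(157), np.
[... 561 characters left out ...]
t64(31)), (112, np.int64(116), np.int64(86), np.int64(46)), (114, np.int64(206), np.int64(172), np.int64(99)), (116, np.int64(204), np.int64(162), np.int64(86)), (118, np.int64(66), np.int64(49), np.int64(34)), (120, np.int64(61), np.int64(46), np.int64(33)), (122, np.int64(61), np.int64(47), np.int64(33)), (124, np.int64(60), np.int64(46), np.int64(33)), (126, np.int64(61), np.int64(46), np.int64(34)), (128, np.int64(60), np.int64(46), np.int64(32)), (130, np.int64(60), np.int64(46), np.int64(33)), (132, np.int64(59), np.int64(45), np.int64(32)), (134, np.int64(58), np.int64(44), np.int64(32)), (136, np.int64(59), np.int64(46), np.int64(33)), (138, np.int64(59), np.int64(46), np.int64(33))]
```

The lid edge in the top picture reads about 1.75 rad. Carry the blade over to the tray.

servo_tool --increments '[{"rx": 0,"ry": 0,"rz": 0,"tx": 0,"ty": 0,"tz": -0.02,"fingers": 0.0},{"rx": 0,"ry": 0,"rz": 0,"tx": 0,"ty": 0,"tz": -0.04,"fingers": 0.0},{"rx": 0,"ry": 0,"rz": 0,"tx": 0,"ty": 0,"tz": -0.05,"fingers": 0.0},{"rx": 0,"ry": 0,"rz": 0,"tx": 0,"ty": 0,"tz": -0.05,"fingers": 0.0},{"rx": 0,"ry": 0,"rz": 0,"tx": 0,"ty": 0,"tz": -0.028,"fingers": 0.0},{"rx": 0,"ry": 0,"rz": 0,"tx": 0.0181,"ty": -0.0279,"tz": 0,"fingers": 0.0},{"rx": 0,"ry": 0,"rz": 0,"tx": 0.0181,"ty": -0.0279,"tz": 0,"fingers": 0.0},{"rx": 0,"ry": 0,"rz": 0,"tx": 0.0181,"ty": -0.0279,"tz": 0,"fingers": 0.0},{"rx": 0,"ry": 0,"rz": 0,"tx": 0.0181,"ty": -0.0279,"tz": 0,"fingers": 0.0},{"rx": 0,"ry": 0,"rz": 0,"tx": 0.0181,"ty": -0.0279,"tz": 0,"fingers": 0.0},{"rx": 0,"ry": 0,"rz": 0,"tx": 0.0181,"ty": -0.0279,"tz": 0,"fingers": 0.0},{"rx": 0,"ry": 0,"rz": 0,"tx": 0.0181,"ty": -0.0279,"tz": 0,"fingers": 0.0},{"rx": 0,"ry": 0,"rz": 0,"tx": 0.0181,"ty": -0.0279,"tz": 0,"fingers": 0.0},{"rx": 0,"ry": 0,"rz": 0,"tx": 0.0181,"ty": -0.0279,"tz": 0,"fingers": 0.0},{"rx": 0,"ry": 0,"rz": 0,"tx": 0.0177,"ty": -0.0282,"tz": 0,"fingers": 0.0},{"rx": 0,"ry": 0,"rz": 0,"tx": 0,"ty": 0,"tz": 0,"fingers": 0.0},{"rx": 0,"ry": 0,"rz": 0,"tx": 0,"ty": 0,"tz": 0.05,"fingers": 0.0},{"rx": 0,"ry": 0,"rz": 0,"tx": 0,"ty": 0,"tz": 0.05,"fingers": 0.0},{"rx": 0,"ry": 0,"rz": 0,"tx": 0,"ty": 0,"tz": 0.04,"fingers": 0.0},{"rx": 0,"ry": 0,"rz": 0,"tx": 0,"ty": 0,"tz": 0,"fingers": 0.0}]'

```text
time: 29.4
position: [0.6275, 0.2296, 0.0551]
orientation: [0.001, 0.999, 0.041, -0.006]
wrist_force: [0.3, -0.2, -0.4]
width: 0.0176
```

Run:
```python
from h import *
np.set_printoptions(precision=4,suppress=True)
st=env.read_state(); print(st['time'],st['position'],st['wrist_force'],st['width'])
slot=p[4:6]+R.from_euler('z',p[6]).as_matrix()[:2,:2]@[-.008,.052]
tgt([*slot,.019],toolR(p[6],0))
S={n:snapshot(n) for n in('side','top')}
Rt=R.from_euler('z',p[6]).as_matrix()
def pic(s,off,x,y):
    i=s['frame']; o=cv2.resize(i[y:y+100,x:x+100,::-1],None,fx=4,fy=4,interpolation=cv2.INTER_CUBIC)
    Rm=rot(st['orientation'])
    for P,c in [(np.array([p[4],p[5],0])+Rt@[a,.052+b,.005],(0,0,255)) for a in(-.09,.09) for b in(-.023,.023)]+[(st['position']+Rm@[.085,b,0],(255,0,255)) for b in(-.01,.01)]+[(st['position']+Rm@[-.065,b,.012],(255,0,255)) for b in(-.009,.009)]:
        u=(proj(s,[P])[0]+off-[x,y]+.5)*4; cv2.circle(o,(int(u[0]),int(u[1])),2,c,-1)
    return o
cv2.imwrite('pics/t1.png',np.hstack([pic(S['side'],p[12:14],115,200),pic(S['top'],p[10:12],165,110)]))
```

```text
29.4 [0.6275 0.2296 0.0551] [ 0.3234 -0.163  -0.4275] 0.017641828984430615
shift [ 0.0049 -0.0014  0.0361] turn [ 0.0007  0.0114 -0.0002] |d| 0.036
```

View pics/t1.png

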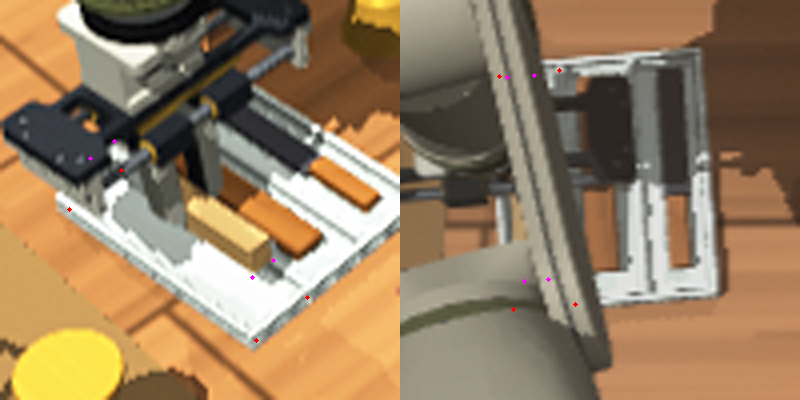

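The side view shows the blade over the empty compartment. The projected slot corners (69,209) and (256,340) sit on the tray, and the handle lies between the walls. Lower it gently.

servo_tool --increments '[{"rx": 0,"ry": 0,"rz": 0,"tx": 0.003,"ty": -0.0015,"tz": 0,"fingers": 0.0},{"rx": 0,"ry": 0,"rz": 0,"tx": 0,"ty": 0,"tz": 0.015,"fingers": 0.0},{"rx": 0,"ry": 0,"rz": 0,"tx": 0,"ty": 0,"tz": 0.01,"fingers": 0.0},{"rx": 0,"ry": 0,"rz": 0,"tx": 0,"ty": 0,"tz": 0.005,"fingers": 0.0},{"rx": 0,"ry": 0,"rz": 0,"tx": 0,"ty": 0,"tz": 0,"fingers": 0.0},{"rx": 0,"ry": 0,"rz": 0,"tx": 0,"ty": 0,"tz": 0,"fingers": 0.0}]'

```text
time: 30.25
position: [0.6345, 0.2334, 0.0303]
orientation: [-0.001, 0.999, 0.041, -0.001]
wrist_force: [-0.1, -0.1, -1.0]
width: 0.0178
```

```bash
cat > k.py <<'E'
from h import *
np.set_printoptions(precision=4,suppress=True)
st=env.read_state(); print(st['time'],st['position'],st['wrist_force'],st['width'])
slot=p[4:6]+R.from_euler('z',p[6]).as_matrix()[:2,:2]@[-.008,.052]
tgt([*slot,.0172],toolR(p[6],0))
E
python3 k.py
```

```text
30.25 [0.6345 0.2334 0.0303] [-0.0601 -0.0648 -1.0459] 0.017761286557819368
shift [-0.0027  0.0018  0.0131] turn [-0.0014  0.002   0.0003] |d| 0.014
```

servo_tool --increments '[{"rx": 0,"ry": 0,"rz": 0,"tx": 0,"ty": 0.0015,"tz": 0.006,"fingers": 0.0},{"rx": 0,"ry": 0,"rz": 0,"tx": 0,"ty": 0,"tz": 0.004,"fingers": 0.0},{"rx": 0,"ry": 0,"rz": 0,"tx": 0,"ty": 0,"tz": 0.0015,"fingers": 0.0},{"rx": 0,"ry": 0,"rz": 0,"tx": 0,"ty": 0,"tz": 0.0007,"fingers": 0.0},{"rx": 0,"ry": 0,"rz": 0,"tx": 0,"ty": 0,"tz": 0.0005,"fingers": 0.0},{"rx": 0,"ry": 0,"rz": 0,"tx": 0,"ty": 0,"tz": 0,"fingers": 0.0}]'

```text
time: 31.0
position: [0.6344, 0.2319, 0.0175]
orientation: [-0.001, 0.999, 0.041, -0.001]
wrist_force: [0.1, 0.3, -1.3]
width: 0.0176
```

```bash
python3 k.py
```

```text
31.0 [0.6344 0.2319 0.0175] [ 0.071   0.2679 -1.3023] 0.017557339300502586
shift [-0.0026  0.0003  0.0003] turn [-0.0014  0.0022  0.0004] |d| 0.003
```

servo_tool --increments '[{"rx": 0,"ry": 0,"rz": 0,"tx": 0,"ty": 0,"tz": 0.0005,"fingers": 0.0},{"rx": 0,"ry": 0,"rz": 0,"tx": 0,"ty": 0,"tz": 0.0004,"fingers": 0.0},{"rx": 0,"ry": 0,"rz": 0,"tx": 0,"ty": 0,"tz": 0,"fingers": 0.0}]'

```text
time: 31.38
position: [0.6346, 0.2319, 0.0172]
orientation: [-0.001, 0.999, 0.041, -0.001]
wrist_force: [-3.4, -0.1, 5.7]
width: 0.0177
```

Contact with the floor at 5.7 N. Relax, open slightly, retract straight up.

servo_tool --increments '[{"rx": 0,"ry": 0,"rz": 0,"tx": 0,"ty": 0,"tz": -0.0006,"fingers": 0.0},{"rx": 0,"ry": 0,"rz": 0,"tx": 0,"ty": 0,"tz": 0,"fingers": 0.028},{"rx": 0,"ry": 0,"rz": 0,"tx": 0,"ty": 0,"tz": 0,"fingers": 0.028},{"rx": 0,"ry": 0,"rz": 0,"tx": 0,"ty": 0,"tz": 0,"fingers": 0.028},{"rx": 0,"ry": 0,"rz": 0,"tx": 0,"ty": 0,"tz": -0.01,"fingers": 0.028},{"rx": 0,"ry": 0,"rz": 0,"tx": 0,"ty": 0,"tz": -0.03,"fingers": 0.028},{"rx": 0,"ry": 0,"rz": 0,"tx": 0,"ty": 0,"tz": -0.05,"fingers": 0.028},{"rx": 0,"ry": 0,"rz": 0,"tx": 0,"ty": 0,"tz": -0.05,"fingers": 0.028},{"rx": 0,"ry": 0,"rz": 0,"tx": 0,"ty": 0,"tz": -0.05,"fingers": 0.028},{"rx": 0,"ry": 0,"rz": 0,"tx": -0.03,"ty": 0.05,"tz": 0,"fingers": 0.028},{"rx": 0,"ry": 0,"rz": 0,"tx": -0.03,"ty": 0.05,"tz": 0,"fingers": 0.028},{"rx": 0,"ry": 0,"rz": 0,"tx": -0.03,"ty": 0.05,"tz": 0,"fingers": 0.028},{"rx": 0,"ry": 0,"rz": 0,"tx": -0.03,"ty": 0.05,"tz": 0,"fingers": 0.028},{"rx": 0,"ry": 0,"rz": 0,"tx": 0,"ty": 0,"tz": 0,"fingers": 0.028},{"rx": 0,"ry": 0,"rz": 0,"tx": 0,"ty": 0,"tz": 0,"fingers": 0.028}]'

```text
time: 33.25
position: [0.5321, 0.0225, 0.2081]
orientation: [-0.001, 0.999, 0.041, -0.0]
wrist_force: [0.8, 0.6, 0.4]
width: 0.0278
```

Run:
```python
from h import *
np.set_printoptions(precision=4,suppress=True)
st=env.read_state(); print(st['time'],st['position'],st['wrist_force'],st['width'])
S={n:snapshot(n) for n in('side','top')}
Rt=R.from_euler('z',p[6]).as_matrix(); O=np.array([p[4],p[5],0])
for n,off in(('side',p[12:14]),('top',p[10:12])):
    s=S[n]; cv2.imwrite(f'pics/fin_{n}.png',s['frame'][...,::-1])
    for l,z in(('blade',.005),('blade_tip',.017)):
        for d in spotter.tip_of(s,l)[:3]:
            q=onz(s,np.array(d['pixel'])[::-1]-off,z); print(n,l,round(d['p'],2),'in slot frame mm',1e3*(Rt.T@(q-O)-[0,.052,.005]))
    f=s['frame'].astype(int); h=cv2.cvtColor(s['frame'],cv2.COLOR_RGB2HSV)
    # wooden-handle pixels inside the compartment, taken at handle-top height
    m=np.zeros(f.shape[:2],np.uint8); c=[O+Rt@[a,.052+b,.025] for a,b in((-.09,-.023),(.09,-.023),(.09,.023),(-.09,.023))]
    cv2.fillPoly(m,[np.round(proj(s,c)+off).astype(int)],1)
    yy,xx=np.nonzero((m>0)&(h[...,1]>60))
    if len(xx):
        P=np.array([1e3*(Rt.T@(onz(s,np.array([u,v])-off,.029)-O)-[0,.052,0]) for u,v in zip(xx,yy)]); print(n,'wood px',len(xx),P.min(0),P.max(0),P.mean(0))
```

```text
33.25 [0.5321 0.0225 0.2081] [0.8152 0.5711 0.3649] 0.02780656284839649
side blade 0.77 in slot frame mm [-17.0356   0.0123  -0.    ]
side blade 0.56 in slot frame mm [-461.743   133.2626   -0.    ]
side blade_tip 0.76 in slot frame mm [86.4278  8.0537 12.    ]
side blade_tip 0.61 in slot frame mm [-401.4792  217.813    12.    ]
side wood px 292 [-84.4705 -21.4883  29.    ] [86.933  18.5379 29.    ] [-33.0613   5.2373  29.    ]
top blade 0.82 in slot frame mm [-459.6823  129.0143   -0.    ]
top blade 0.52 in slot frame mm [-27.0249   0.9495  -0.    ]
top blade_tip 0.7 in slot frame mm [80.8705  1.5914 12.    ]
top blade_tip 0.64 in slot frame mm [-399.0926  217.7821   12.    ]
top wood px 196 [-73.7512 -10.0086  29.    ] [14.7801  9.8572 29.    ] [-29.8271  -0.2547  29.    ]
```

Run:
```python
from h import *
t=snapshot('top'); g=t['frame'][100:124,350].astype(int); print([(100+i,int(g[i,0])) for i in range(24)])
print(env.finish_job(), env.read_state()['time'])
```

```text
[(100, 89), (101, 58), (102, 79), (103, 79), (104, 79), (105, 82), (106, 72), (107, 60), (108, 74), (109, 78), (110, 76), (111, 73), (112, 116), (113, 70), (114, 114), (115, 100), (116, 98), (117, 62), (118, 42), (119, 40), (120, 40), (121, 39), (122, 40), (123, 38)]
the job is handed in; nothing more can be done
the job is handed in; nothing more can be done
```

The lid is open past square and the blade lies flat in the tray's empty +y compartment. I handed the job in at about 33 s of the 67 s allowed; no verdict is reported.

**What I did**
- I gripped the blade and touched the lid top to find d. It came out at about 5 mm, matching the camera estimate.
- I slid the tip 40 mm into the notch without contact and levered the lid to about 0.75 rad by turning about the hinge line. I then pushed it past square with the tip.
- I set the blade on the table, regripped it higher so the fingers would clear the compartment walls, and lowered it until it touched the floor at about 6 N. Then I released it and backed off.

**Last checks**
- **Lid:** the top view put it at about 1.75 rad, and the edge was still at the same rows just before hand-in.
- **Blade:** the top view put the handle about 30 mm back from the slot's centre and within 1 mm of its middle line. The tip is at about +76 to +81 mm, against a limit of 92 mm.
- **Forces:** the highest force I read was about 12 N, when setting the blade on the table. Readings in contact with the casket stayed under about 5 N.

**What disagreed or stayed unchecked**
- The side view's less certain readings put the blade at −17 mm and the tip at +86 mm, with the tip 8 mm off the middle line; all are within limits.
- The raw camera heights were about 9 mm low, so I corrected them using the known tray and blade heights.
- The force read near zero whenever the lid paused part-open. I put that down to hinge friction, and pictures confirmed the lid was lifting.
- I did not measure the bystanders again at the end. I saw no sign of touching any of them.

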